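# Lock the drying rack and hang the specimen cans

### The job

The drying rack's lock screw is loose: take the T-handle hex key from its stand, put it down the bore in the block at the end of the rack, turn it until it drops into the hidden hex socket, tighten the screw clockwise until it stops, and put the key back fully home in its stand. Then hang every loose square can that lies on the rubber mat upside down on a free peg of the rack, set down gently (not dropped) and standing upright with its rim resting on the rack. Leave the can that is already drying, the meter, the tape and the mouse where they are.

Things in the scene. Friction and masses are not known exactly. Their poses are not given: they have to be found in the camera images.
- key: T-handle hex key, 124 mm tall, 0.4 kg; starts upright in its stand. Origin at the shank's tip, z up the shank. Steel hex shank 22 mm over flats, 25.4 over corners (two corners point +-x), to z = 90 mm; its last 4 mm are thinner (18 mm). Black round hub 44 mm wide, z = 90 to 98 mm. Black handle bar, z = 98 to 124 mm, 120 mm long (along x), 16 mm thick (y), centred on the axis.
- key_stand: fixed grey stand for the key, foot 95 x 95 mm, 98 mm tall, left or right of the work (meter on the other side). Origin at the centre of its underside. Top plate 75 x 75 mm, 14 mm thick, with a central round through hole 31 mm wide. With the key home its hub rests on the plate, its tip 8 mm above the stand's origin.
- bore (a point): centre of the bore's mouth in the top face (70 mm above the bench) of the grey 70 x 70 mm block at the rack's +y end; z up. Bore 30 mm wide, straight down to the hex socket of the lock screw.
- socket (a point): centre of the mouth of the screw's hex socket, 18 mm below the bore's mouth, z up; axes as the rack's, not the hexagon's, whose angle is unknown. Socket 23.8 mm over flats, 18 mm deep. Not aligned, the key's tip stands at most 5 mm into it; within about 0.16 rad of alignment (repeats every 60 degrees) it drops in until it rests 18 mm below this point.
- screw (a joint): turn of the lock screw, rad: 0 at the start, grows clockwise seen from above, stops at 2.4 (tight). It does not tell how the hexagon lies. Stays where it is left; resists with 0.1 N m. The key has about 0.16 rad of play either way in the socket.
- rack: fixed drying rack: aluminium base plate 100 x 520 mm, long side along its y. Origin at the centre of its underside. Slats on it carry the cans, their top 18 mm above the bench. Pegs at its y = -205, -95, 15 and 125 mm, screw block at y = 205 mm.
- peg0: fixed upright round white drying peg, 30 mm in diameter, 70 mm tall, tapering above 55 mm to a 12 mm tip. Origin at the centre of its foot, level with the top of the slats, z up. The four pegs' places on the rack vary; one of the pegs carries dry_can from the start.
- peg1: fixed upright round white drying peg, 30 mm in diameter, 70 mm tall, tapering above 55 mm to a 12 mm tip. Origin at the centre of its foot, level with the top of the slats, z up. The four pegs' places on the rack vary; one of the pegs carries dry_can from the start.
- peg2: fixed upright round white drying peg, 30 mm in diameter, 70 mm tall, tapering above 55 mm to a 12 mm tip. Origin at the centre of its foot, level with the top of the slats, z up. The four pegs' places on the rack vary; one of the pegs carries dry_can from the start.
- peg3: fixed upright round white drying peg, 30 mm in diameter, 70 mm tall, tapering above 55 mm to a 12 mm tip. Origin at the centre of its foot, level with the top of the slats, z up. The four pegs' places on the rack vary; one of the pegs carries dry_can from the start.
- can0: loose square steel can, 104 mm long, 56 x 56 mm, wall and bottom 3 mm, 0.11 to 0.22 kg. Origin at its centre, x along its axis from the open mouth (-52 mm) to the closed bottom (+52 mm). Starts lying flat on the mat, mouth roughly towards the robot. Hung, x points up and the centre is 52 mm above the peg's origin. Two or three of can0 to can2 are there, the rest absent (None).
- can1: loose square steel can, 104 mm long, 56 x 56 mm, wall and bottom 3 mm, 0.11 to 0.22 kg. Origin at its centre, x along its axis from the open mouth (-52 mm) to the closed bottom (+52 mm). Starts lying flat on the mat, mouth roughly towards the robot. Hung, x points up and the centre is 52 mm above the peg's origin. Two or three of can0 to can2 are there, the rest absent (None).
- can2: loose square steel can, 104 mm long, 56 x 56 mm, wall and bottom 3 mm, 0.11 to 0.22 kg. Origin at its centre, x along its axis from the open mouth (-52 mm) to the closed bottom (+52 mm). Starts lying flat on the mat, mouth roughly towards the robot. Hung, x points up and the centre is 52 mm above the peg's origin. Two or three of can0 to can2 are there, the rest absent (None).
- dry_can: the same kind of can, already standing upside down over one of the pegs; not to be moved. Origin at its centre, z up.
- mat: fixed black rubber mat, 150 x 440 x 6 mm, under the loose cans. Origin at the centre of its underside.
- meter: bystander: hand-held meter, 150 x 75 x 32 mm, lying. Origin at the centre of its underside.
- tape: bystander: roll of tape, 90 mm in diameter, 45 mm tall, lying flat. Origin at the centre of its underside.
- mouse: bystander: black computer mouse, 110 x 62 x 26 mm. Origin at the centre of its underside.
Mind the look-alikes: they are no part of the job. What is shaped like the key but turquoise or yellow is not meant. Leave any red look-alike of the can0 alone.

How it is judged:
By the outcome, as a careful person would: the job done as asked, in the order asked, and still so for the second after the job is handed in, with the robot touching nothing.
Of can0, can1, can2 only 2 to 3 are there at a start; the rules pass over those that are not, and their reading is None.
At some moment in a run one of can0, can1, can2 may be knocked a few centimetres aside while the robot is not near it.
It also fails if it takes over 210 s, if anything falls off the work surface, if the arm or the gripper's body presses on something with over 40 N, if the wrist force passes 120 N, or if a joint passes its speed limit or range.

### The arm

A 6-joint arm with a two-finger parallel gripper is mounted at the origin on the work surface. World frame = base frame: x ahead of the robot, y to its left, z up, the work surface at z = 0. Lengths are in mm, angles in rad, forces in N, time in s.
With the tool pointing down it reaches from about 275 to 750 mm from the base axis. Payload 10.2 kg.
Tool frame: the origin (TCP) lies at the very end of the fingers, on their centre line; the grasp point (between the pads) lies 19 mm behind it (ctrl.grip_depth is the distance from the TCP to the grasp point, in mm); z points along the fingers, x is the direction in which the jaws open and shut, and the axes are right-handed (so a half turn about z gives the same grasp; the last joint's range is limited). The gripper opens to 85 mm and grips with 20 to 120 N. Pads are 22 mm wide; open, the fingers measure 114 mm over their backs; the gripper's body (76 mm by 85 mm) begins 54 mm behind the grasp point. The pads swing forward as they close: fully open they stand 13 mm farther back than shut.
Start: joints at [-1.517, 0.313, 1.498, -0, 1.331, -0.223], TCP at [143.458, -505.026, 231.294] pointing down, gripper open.
Joint ranges: [-2.94, 2.94], [-0.97, 2.17], [0.19, 2.56], [-1.23, 4.37], [0.02, 3.11], [-2.88, 2.88]. Speed limits (rad/s): [2.39, 2.39, 3.01, 3.14, 3.14, 3.14].

### API

Orientations are given as a unit quaternion [w, x, y, z].
In Python, from rig import ctrl gives the robot as it stands.
- The arm moves only by the tool play_rows, never from a script. Its argument "motion" is a list of rows, each a list of 2 entries, a list of its own where there are three numbers: the shift along the tool's x, y, z in mm, then the turn, a rotation vector about the tool's x, y, z in degrees. A call has 1 to 20 rows; each row shifts and turns the commanded pose from where the row before left it, along the tool's axes as they then stand; what a row does not reach is not made up. A row lasts 1/12 s, in which the tool goes at most 41.7 mm and 7.16 degrees, less where a joint would pass 70% of its speed; a pose out of reach is approached as far as the arm can. A call with a gripper value outside its range is refused whole. "fingers" is the finger opening in mm, from 0 to 85.4, set as the call begins (left out, the last holds). The fingers move at their own pace and stop on an object; "squeeze" is the grip in N (left out, the last holds). Time passes only in rows, so rows that do not move let the fingers close. It gives the time, the measured TCP pose, the force and the opening at its end, in the units of the state.
- ctrl.sense(): the state, without advancing time (a new reading comes with each control period).
- ctrl.capture(name): name is "side" or "top" or "wrist"; returns the picture (384x512x3 uint8, red, green, blue); there is no depth.
- ctrl.get_calibration(name): a dict with "K" (3x3 intrinsics, pixels), "R" (3x3) and "t" (3): a world point X has camera coordinates R X + t; the wrist camera has in their place "tool_from_camera" (4x4, takes a point from camera to tool coordinates, whose origin is the TCP and whose axes are the tool frame's). Camera axes: x right, y down, z forward; pixel columns grow to the right and rows downward; lengths in mm; the calibration is good to about 2 mm. A picture is of the moment at which its call begins: read the wrist's pose just before it. get_calibration takes no time and is no camera call.
- ctrl.finish_job(): hands the job in, once; it reports no verdict.
Trained networks look in the newest picture that a camera, given by its name, has taken for a name from the list of things; names that differ only in an ending like _2 or _b are one class to them, and where a whole thing is asked for, a point or a joint stands for the part that bears it (a point fixed in the world has none). Each returns a list of dicts, best first, with "p" (0 to 1); they miss things now and then, are a little off and sometimes report something else, mostly with a low value. They report only what shows in the picture. A call takes as long as a camera call. They do not tell look-alikes from the thing itself.
- ctrl.spot_in(camera, name): "position" ([column, row] as shares, 0 to 1, of the picture: columns of its width, rows of its height, amid what is visible of it).
The state is a dict: "time_s": time; "joints": joint angles; "dq": joint speeds; "tau": joint torques, N m; "eef_pos": TCP position; "ee_rot": TCP orientation; "force": force on the tool from outside, world axes, zero at the start; "wrist_torque": the same for the moment, N m; "grip_width": opening from 0.0 (shut) to 1.0 (fully open).
Only numpy, scipy, OpenCV 4.12 (cv2) and the standard library are available. Lean on these libraries where they do the work, as an engineer would, in place of code of your own. Each camera call takes 0.05 s, during which the arm holds its last target. There are 200 camera calls.

## Working session

There is one attempt and no reset: what is moved stays moved. The work goes in short steps, Python scripts to look and compute and a tool call to move; the robot and the scene stay as the last step left them, time stands still between calls to the robot, and variables do not carry over. Pictures are saved under pics/ and viewed, about 12 in all and at most 16, crops included, and the job is handed in when it is done.

Besides the shell and the picture viewer there is one more tool, called after ">>>" in YAML: its name, and indented under it one key for each argument. play_rows: Moves the arm, as the interface text tells. Its arguments: {"type":"object","properties":{"motion":{"type":"array"},"fingers":{"type":"number"},"squeeze":{"type":"number"}},"required":["motion"]}

```bash
ls; mkdir -p pics; python3 - <<'E'
from rig import ctrl
import cv2,numpy as np
s=ctrl.sense();print(s)
for n in("top","side"):
    im=ctrl.capture(n);cv2.imwrite(f"pics/{n}0.png",im[:,:,::-1])
    c=ctrl.get_calibration(n);print(n,c['K'],c['R'],c['t'])
    for k in("key","key_stand","bore","peg0","can0","dry_can","meter","tape","mouse","mat","rack"):
        try:print(k,[(round(d['p'],2),round(d['position'][0]*512),round(d['position'][1]*384)) for d in ctrl.spot_in(n,k)])
        except Exception as e:print(k,e)
print(ctrl.get_calibration("wrist"))
a=cv2.imread("pics/top0.png");cv2.imwrite("pics/top0b.png",cv2.resize(a,(800,600),interpolation=cv2.INTER_CUBIC))
E
```

```text
pics
{'time_s': 0.0, 'joints': array([-1.51740491e+00,  3.13452769e-01,  1.49842669e+00,  1.57847309e-05,
        1.33097257e+00, -2.23426929e-01]), 'dq': array([-0.00054588, -0.00214671,  0.00076927, -0.00078255, -0.00189386,
       -0.00044799]), 'tau': array([-9.55948090e-04, -4.12265110e+01, -2.59742010e+01, -2.56914582e-04,
        4.21508492e-03, -9.56145840e-06]), 'eef_pos': array([ 143.44580613, -504.76809987,  230.7375628 ]), 'ee_rot': array([-4.86396372e-04,  7.97901119e-01, -6.02788028e-01, -3.99977129e-04]), 'force': array([-0.77680181,  0.15015855,  0.18241391]), 'wrist_torque': array([-0.04569369,  0.06498613, -0.02871954]), 'grip_width': 1.0006637965274963}
top [[365.19490128   0.         249.31510773]
 [  0.         365.19490128 193.0716418 ]
 [  0.           0.           1.        ]] [[-0.02178347 -0.99974424 -0.00607761]
 [-0.98216334  0.02253522 -0.18667441]
 [ 0.18676362  0.00190278 -0.98240304]] [ -18.70139799  596.91430926 1361.9471915 ]
key [(0.78, 337, 188), (0.72, 378, 192), (0.59, 328, 143)]
key_stand [(0.9, 330, 196)]
bore [(0.64, 234, 225), (0.58, 232, 224
[... 869 characters left out ...]
3)]
meter [(0.64, 190, 313)]
tape [(0.71, 351, 134), (0.4, 233, 212)]
mouse [(0.86, 234, 377)]
mat [(0.97, 232, 215), (0.48, 300, 111)]
rack [(0.92, 277, 245), (0.37, 348, 135)]
{'K': array([[320.49635035,   0.        , 254.43755127],
       [  0.        , 320.49635035, 194.16088628],
       [  0.        ,   0.        ,   1.        ]]), 'tool_from_camera': array([[ 9.99999939e-01, -3.49334152e-04,  2.30313783e-05,
        -2.34479019e-01],
       [ 3.23696529e-04,  9.47659978e-01,  3.19281163e-01,
        -8.27152999e+01],
       [-1.33361730e-04, -3.19281136e-01,  9.47660033e-01,
        -1.42681539e+02],
       [ 0.00000000e+00,  0.00000000e+00,  0.00000000e+00,
         1.00000000e+00]])}
```

View pics/top0b.png

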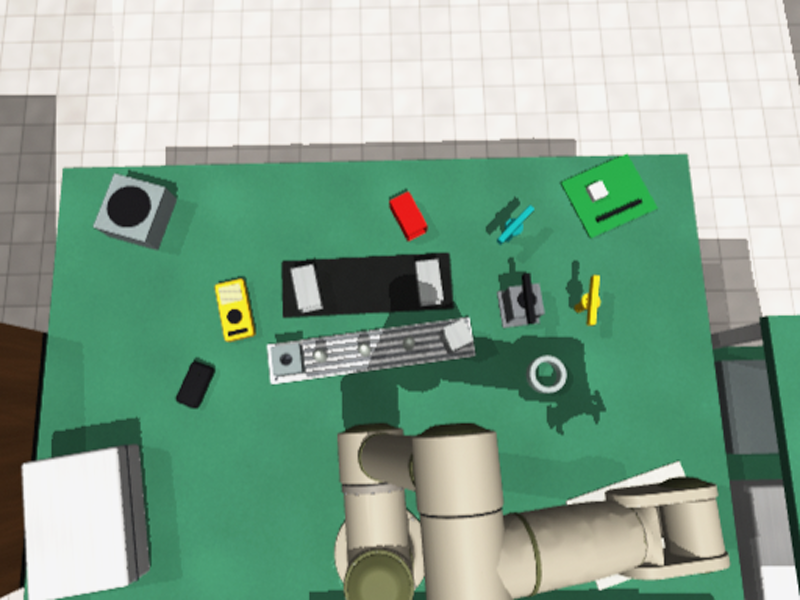

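View pics/side0.png

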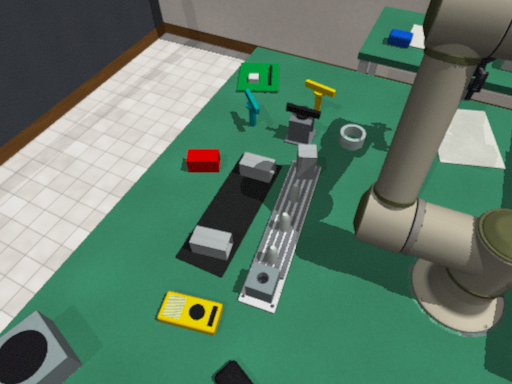

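The top view (800x600) shows the black key in the grey stand at (525,300). The turquoise (515,225) and yellow (594,300) T-keys are look-alikes and don't match on colour. Two grey cans lie on the mat, at (306,288) and (429,281). The red one at (408,215) is also a look-alike. The dried can is on the peg at (458,335), and the block with the bore is at (286,359).

```bash
cat > h.py <<'E'
from rig import ctrl
import cv2,numpy as np
from scipy.spatial.transform import Rotation as R
def q2R(q): return R.from_quat(np.r_[q[1:],q[0]]).as_matrix()
def camera(n,s=None):
    c=ctrl.get_calibration(n)
    if n!="wrist": return c['K'],c['R'],c['t']
    s=s or ctrl.sense(); T=np.eye(4);T[:3,:3]=q2R(s['ee_rot']);T[:3,3]=s['eef_pos']
    M=np.linalg.inv(T@c['tool_from_camera']);return c['K'],M[:3,:3],M[:3,3]
def back(cam,uv,z):
    K,Rm,t=cam;d=Rm.T@np.linalg.inv(K)@np.r_[uv,1];o=-Rm.T@t
    return o+d*(z-o[2])/d[2]
def proj(cam,X):
    K,Rm,t=cam;p=K@(Rm@np.asarray(X,float)+t);return p[:2]/p[2]
def wr(a): return (a+np.pi)%(2*np.pi)-np.pi
def go(pos,yaw,s=None):
    """shift in tool axes for moving to pos w/ tool down, tool x at world yaw; then yaw turn"""
    s=s or ctrl.sense();Rt=q2R(s['ee_rot'])
    d=Rt.T@(np.array(pos)-s['eef_pos']); 
    Rg=np.array([[np.cos(yaw),np.sin(yaw),0],[np.sin(yaw),-np.cos(yaw),0],[0,0,-1]]).T.T
    rv=R.from_matrix(Rt.T@Rg).as_rotvec(degrees=True)
    print("shift",d.round(1),"turn",rv.round(2),"cur",s['eef_pos'].round(1))
E
python3 - <<'E'
from h import *
c=camera("top");f=1/1.5625
for n,u,v,z in[("bore",286,359,70),("keybar a",527,275,130),("keybar b",532,322,130),("stand",519,305,98),("canL",306,288,62),("canR",429,281,62),("dry",458,333,122),("peg a",320,352,85),("peg b",364,346,85),("peg c",410,340,85),("tape",548,374,45),("rack corner +y near",270,383,0),("rack far",268,346,0),("rack -y far",471,318,0),("rack -y near",475,354,0)]:
    print(n,back(c,(u*f,v*f),z).round(0))
go([450,-270,330],0)
E
```

```text
bore [458. 221.  70.]
keybar a [ 639. -359.  130.]
keybar b [ 526. -364.  130.]
stand [ 573. -343.   98.]
canL [635. 175.  62.]
canR [ 645. -131.   62.]
dry [ 506. -191.  122.]
peg a [472. 137.  85.]
peg b [484.  32.  85.]
peg c [496. -79.  85.]
tape [ 410. -415.   45.]
rack corner +y near [405. 274.   0.]
rack far [499. 281.   0.]
rack -y far [ 560. -240.    0.]
rack -y near [ 467. -246.    0.]
shift [-142.3 -359.1  -98.7] turn [  0.    -0.   -74.14] cur [ 143.5 -505.   231.3]
```

```bash
python3 - <<'E'
from h import *
go([570,-362,245],np.pi/2)
E
```

```text
shift [ -21.  -449.4  -13.7] turn [   0.      0.   -164.14] cur [ 143.5 -505.   231.3]
```

>>> play_rows:
  motion:
    - [[-2,-37.4,-1.2],[0,0,-6]]
    - [[0,0,0],[0,0,6]]
    - [[-2,-37.4,-1.2],[0,0,0]]
    - [[-2,-37.4,-1.2],[0,0,0]]
    - [[-2,-37.4,-1.2],[0,0,0]]
    - [[-2,-37.4,-1.2],[0,0,0]]
    - [[-2,-37.4,-1.2],[0,0,0]]
    - [[-2,-37.4,-1.2],[0,0,0]]
    - [[-2,-37.4,-1.2],[0,0,0]]
    - [[-2,-37.4,-1.2],[0,0,0]]
    - [[-1,-37.4,-1.2],[0,0,0]]
    - [[-1,-37.4,-1.2],[0,0,0]]
    - [[-1,-37.4,-1.2],[0,0,0]]
    - [[0,0,0],[0,0,-7]]
    - [[0,0,0],[0,0,-7]]
    - [[0,0,0],[0,0,-7]]
    - [[0,0,0],[0,0,-7]]
    - [[0,0,0],[0,0,-7]]
    - [[0,0,0],[0,0,-7]]
    - [[0,0,0],[0,0,-7]]

```text
time_s: 2.87
eef_pos: [569.4, -362.2, 245.5]
ee_rot: [-0.0, 0.977, -0.215, -0.0]
force: [0.1, 0.6, 0.4]
grip_width: 1.0
```

>>> play_rows:
  motion:
    - [[0,0,0],[0,0,-7]]
    - [[0,0,0],[0,0,-7]]
    - [[0,0,0],[0,0,-7]]
    - [[0,0,0],[0,0,-7]]
    - [[0,0,0],[0,0,-7]]
    - [[0,0,0],[0,0,-7]]
    - [[0,0,0],[0,0,-7]]
    - [[0,0,0],[0,0,-7]]
    - [[0,0,0],[0,0,-7]]
    - [[0,0,0],[0,0,-7]]
    - [[0,0,0],[0,0,-7]]
    - [[0,0,0],[0,0,-7]]
    - [[0,0,0],[0,0,-7]]
    - [[0,0,0],[0,0,-7]]
    - [[0,0,0],[0,0,-7]]
    - [[0,0,0],[0,0,-7]]
    - [[0,0,0],[0,0,-3]]
    - [[0,0,0],[0,0,0]]

```text
time_s: 4.37
eef_pos: [569.4, -362.2, 245.5]
ee_rot: [-0.0, 0.707, 0.707, 0.0]
force: [-0.5, -1.3, -0.7]
grip_width: 1.003
```

```bash
python3 - <<'E'
from h import *
s=ctrl.sense();print(s['eef_pos'],s['joints'],s['time_s'],s['force']);c=camera("wrist",s)
im=ctrl.capture("wrist");np.savez("pics/w1.npz",im=im,K=c[0],R=c[1],t=c[2]);cv2.imwrite("pics/w1.png",im[:,:,::-1])
for k in("key","key_stand"):
  for d in ctrl.spot_in("wrist",k):
    uv=np.array(d['position'])*[512,384];print(k,d['p'],uv.round(),back(c,uv,132).round(),back(c,uv,98).round())
E
```

```text
[ 569.43221544 -362.15235705  245.51602597] [-7.39676158e-01  6.57681233e-01  9.35366676e-01  3.08172077e-05
  1.54888041e+00 -2.30987702e+00] 4.3667 [-0.54934414 -1.30379254 -0.6555645 ]
key 0.76 [ 89. 181.] [ 562. -499.  132.] [ 572. -517.   98.]
key 0.66 [255. 199.] [ 578. -361.  132.] [ 590. -361.   98.]
key 0.63 [277. 337.] [ 723. -340.  132.] [ 754. -337.   98.]
key_stand 0.86 [264. 172.] [ 555. -354.  132.] [ 564. -353.   98.]
key_stand 0.24 [387.  79.] [ 483. -262.  132.] [ 482. -248.   98.]
```

View pics/w1.png

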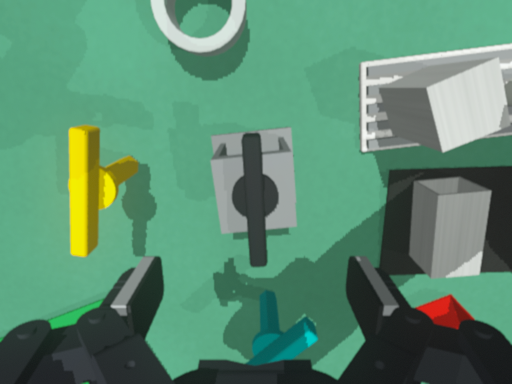

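The wrist view confirms it: black bar from (253,135) to (258,265) with its round hub at (255,197), in the grey stand. The yellow (84,190) and turquoise (285,345) ones are the look-alikes.

```bash
python3 - <<'E'
from h import *
s=ctrl.sense();c=camera("wrist",s)
a=back(c,(253,134),132);b=back(c,(258.5,266),132);m=(a+b)/2
print(a,b,m,np.linalg.norm(a-b));h=back(c,(255,197),106);print("hub",h)
yaw=np.arctan2(*(b-a)[1::-1]);print(yaw)
p=back(c,(254,181),98);print(p)
for u,v in((212,136),(291,128),(297,227),(223,234)):print(back(c,(u,v),98).round())
go([m[0],m[1],108.5],yaw+np.pi/2)
E
```

```text
[ 523.69906427 -362.76643155  132.        ] [ 643.17700715 -358.48184716  132.        ] [ 583.43803571 -360.62413936  132.        ] 119.55474268664331
hub [ 585.5677065 -361.3981632  106.       ]
0.03584552124779743
[ 572.37483478 -362.27445393   98.        ]
[ 530. -400.   98.]
[ 523. -329.   98.]
[ 620. -320.   98.]
[ 627. -393.   98.]
shift [  1.6  14.  137.1] turn [-0.01 -0.01 -2.3 ] cur [ 569.4 -362.2  245.6]
```

>>> play_rows:
  motion:
    - [[1,14.5,0],[0,0,-2.1]]
    - [[0,0,20],[0,0,0]]
    - [[0,0,30],[0,0,0]]
    - [[0,0,30],[0,0,0]]
    - [[0,0,25],[0,0,0]]
    - [[0,0,15],[0,0,0]]
    - [[0,0,11],[0,0,0]]
    - [[0,0,5.5],[0,0,0]]
    - [[0,0,0],[0,0,0]]
    - [[0,0,0],[0,0,0]]
  fingers: 60

```text
time_s: 5.35
eef_pos: [584.3, -361.5, 110.2]
ee_rot: [0.001, 0.695, 0.719, 0.0]
force: [0.9, 0.1, -0.4]
grip_width: 0.704
```

>>> play_rows:
  motion:
    - [[0,0,0],[0,0,0]]
    - [[0,0,0],[0,0,0]]
    - [[0,0,0],[0,0,0]]
    - [[0,0,0],[0,0,0]]
    - [[0,0,0],[0,0,0]]
    - [[0,0,0],[0,0,0]]
    - [[0,0,0],[0,0,0]]
    - [[0,0,0],[0,0,0]]
  fingers: 5
  squeeze: 90

```text
time_s: 6.02
eef_pos: [584.2, -361.5, 110.1]
ee_rot: [0.001, 0.695, 0.719, 0.0]
force: [0.0, -1.0, 6.0]
grip_width: 0.165
```

>>> play_rows:
  motion:
    - [[0,0,-8],[0,0,0]]
    - [[0,0,-20],[0,0,0]]
    - [[0,0,-30],[0,0,0]]
    - [[0,0,-35],[0,0,0]]
    - [[0,0,-35],[0,0,0]]
    - [[0,0,-22],[0,0,0]]
    - [[0,0,0],[0,0,0]]
    - [[0,0,0],[0,0,0]]

```text
time_s: 6.68
eef_pos: [583.9, -361.1, 258.7]
ee_rot: [-0.0, 0.695, 0.719, 0.0]
force: [0.2, -0.0, -4.9]
grip_width: 0.168
```

```bash
python3 - <<'E'
from h import *
s=ctrl.sense();print(s['grip_width'],s['force'],s['wrist_torque'],s['joints'])
c=camera("wrist",s);im=ctrl.capture("wrist");a=im[:,:,::-1]
b=camera("side");j=ctrl.capture("side")[:,:,::-1]
cv2.imwrite("pics/m2.png",np.hstack([cv2.resize(a,(400,300)),cv2.resize(j[40:340,170:470],(300,300))]))
go([400,200,270],np.pi/2)
E
```

```text
0.16841415983279615 [ 0.21137615 -0.02191413 -4.86444785] [0.04715719 0.03873105 0.01650878] [-7.24083233e-01  6.86400468e-01  8.53638089e-01  2.79953242e-05
  1.60177286e+00 -2.32915886e+00]
shift [ 566.7 -164.2  -11.3] turn [-0.21 -0.19  1.96] cur [ 583.4 -360.7  256.2]
```

View pics/m2.png

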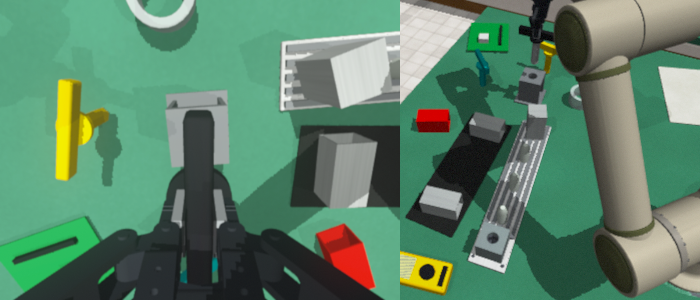

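>>> play_rows:
  motion:
    - [[15,-3,0],[0,0,0]]
    - [[30,-7,0],[0,0,0]]
    - [[36,-8,0],[0,0,0]]
    - [[36,-8,0],[0,0,0]]
    - [[36,-8,0],[0,0,0]]
    - [[36,-8,0],[0,0,0]]
    - [[36,-8,0],[0,0,0]]
    - [[36,-8,0],[0,0,0]]
    - [[36,-8,0],[0,0,0]]
    - [[36,-8,0],[0,0,0]]
    - [[36,-8,0],[0,0,0]]
    - [[36,-8,0],[0,0,0]]
    - [[36,-8,0],[0,0,0]]
    - [[36,-8,0],[0,0,0]]
    - [[18,-4,0],[0,0,0]]
    - [[10,-2,0],[0,0,0]]
    - [[0,0,0],[0,0,0]]
    - [[0,0,0],[0,0,0]]
    - [[0,0,0],[0,0,0]]

```text
time_s: 8.37
eef_pos: [454.9, 138.6, 258.5]
ee_rot: [-0.0, 0.695, 0.719, -0.001]
force: [0.5, -0.0, -3.1]
grip_width: 0.165
```

```bash
python3 - <<'E'
from h import *
s=ctrl.sense();print(s['eef_pos'],s['grip_width'],s['force'],s['joints'])
c=camera("wrist",s);im=ctrl.capture("wrist");np.savez("pics/w3.npz",im=im,K=c[0],R=c[1],t=c[2]);cv2.imwrite("pics/w3.png",im[:,:,::-1])
for k in("bore","peg0","can0","dry_can"):
  for d in ctrl.spot_in("wrist",k):
    uv=np.array(d['position'])*[512,384];print(k,round(d['p'],2),uv.round(),back(c,uv,70).round())
E
```

```text
[454.92746705 138.61487322 258.53382841] 0.165011347382966 [ 0.45841408 -0.02612873 -3.13412172] [ 4.89403068e-02  1.83750274e-01  1.59172169e+00 -4.25938120e-04
  1.36732419e+00 -1.55485213e+00]
bore 0.83 [187. 164.] [453.  67.  70.]
peg0 0.96 [ 69. 193.] [490. -62.  70.]
peg0 0.83 [160. 183.] [475.  38.  70.]
can0 0.88 [ 48. 290.] [ 615. -107.   70.]
can0 0.41 [276. 336.] [674. 174.  70.]
dry_can 0.97 [  5. 190.] [ 489. -131.   70.]
```

View pics/w3.png

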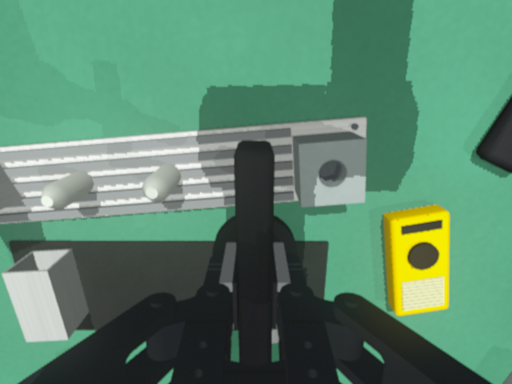

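Bore mouth shows at about (333,173), pegs' tips at (52,200) and (152,190).

```bash
python3 - <<'E'
from h import *
z=np.load("pics/w3.npz");c=(z['K'],z['R'],z['t']);g=cv2.cvtColor(z['im'],cv2.COLOR_RGB2GRAY)
for th in(85,95,105,115,125):
    m=(g<th).astype(np.uint8)[150:200,308:360]
    cs,_=cv2.findContours(m,cv2.RETR_EXTERNAL,cv2.CHAIN_APPROX_NONE)
    for k in cs:
        if 150<cv2.contourArea(k)<1500:
            e=cv2.fitEllipse(k);uv=np.array(e[0])+[308,150];print(th,uv,e[1],back(c,uv,70))
print(g[165:182:2,310:358:2])
# block top corners by eye
for u,v in((294,136),(365,133),(366,203),(299,206)):print(back(c,(u,v),70).round(1))
s=ctrl.sense();b=ctrl.spot_in
cv2.imwrite("pics/c4.png",cv2.resize(z['im'][110:220,280:390,::-1],(660,660)[:2],interpolation=cv2.INTER_CUBIC)[:600])
E
```

```text
85 [330.79536819 170.43245697] (18.1250057220459, 23.023332595825195) [455.16788235 220.06508429  70.        ]
95 [331.87119484 170.51503181] (19.232168197631836, 25.96514892578125) [455.22028706 221.21819991  70.        ]
105 [332.23032761 170.59837914] (20.270963668823242, 27.092512130737305) [455.29864698 221.60986783  70.        ]
115 [332.32527351 170.71934319] (21.192899703979492, 28.31411361694336) [455.42732922 221.72530817  70.        ]
125 [332.31197166 171.39501762] (24.131412506103516, 29.258852005004883) [456.16575642 221.7923754   70.        ]
[[131 131 132 132 133 129  94  78  77  78  78  77  77  70  66  74  86 108
  130 131 131 132 132 133]
 [132 132 132 132 132 108  78  79  76  77  78  77  77  66  64  69  84  94
  122 132 130 131 131 132]
 [131 132 132 132 127  84  78  79  78  77  78  79  75  65  64  74  85  91
  111 131 132 131 131 131]
 [131 131 132 132 114  77  77  78  79  77  78  78  72  65  65  77  87  92
  107 131 131 131 132 132]
 [130 130 131 132 114  75  77  79  79  77  78  76  67  66  68  79  92  93
  107 130 132 131 132 131]
 [131 130 131 130 130  68  76  76  76  71  67  63  63  65  73  85  94  93
  113 130 131 131 161 164]
 [130 130 129 139 156  83  72  63  63  62  61  62  63  67  81  93  95 104
  152 164 163 164 189 193]
 [131 130 130 151 181 130 115  76  69  76  84  74  72  84  94 104 107 144
  188 192 192 192 193 192]
 [131 131 130 151 191 157 117 119 110 116 119 106 105 120 122 121 138 179
  191 192 192 193 193 192]]
[420.1 178.3  70. ]
[414.7 250.8  70. ]
[490.6 262.7  70. ]
[496.6 189.4  70. ]
```

View pics/c4.png

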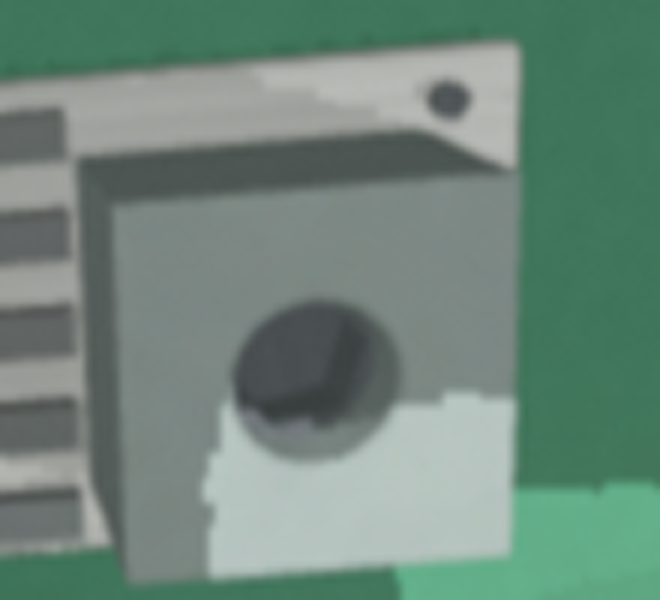

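```bash
python3 - <<'E'
from h import *
z=np.load("pics/w3.npz");c=(z['K'],z['R'],z['t'])
f=lambda u,v:back(c,(280+u/6,110+v/6),70)
p=[f(110,203),f(520,170),f(512,553),f(128,583)];print(np.round(p,1),np.mean(p,0),f(317,380))
d=p[0]-p[1];e=p[3]-p[2];print(np.arctan2(d[0],-d[1]),np.arctan2(e[0],-e[1]))
b=f(317,379);go([b[0],b[1],258],np.deg2rad(152))
# peg tips
for u,v in((47,201),(148,191)):print(back(c,(u,v),88))
E
```

```text
[[428.  183.4  70. ]
 [420.  253.3  70. ]
 [489.7 261.9  70. ]
 [497.9 192.1  70. ]] [458.90615024 222.65821722  70.        ] [458.27008441 222.58162375  70.        ]
0.11362777954317992 0.11667572371450752
shift [83.4  5.9  1.1] turn [-1.00e-02 -0.00e+00 -6.01e+01] cur [454.9 139.  259.1]
[493.02080267 -75.49548083  88.        ]
[478.61232523  30.16791901  88.        ]
```

>>> play_rows:
  motion:
    - [[20,1.9,0],[0,0,0]]
    - [[30,2.5,0],[0,0,0]]
    - [[25,1.5,0],[0,0,0]]
    - [[8.4,0.5,0],[0,0,0]]
    - [[0,0,20],[0,0,0]]
    - [[0,0,30],[0,0,0]]
    - [[0,0,20],[0,0,0]]
    - [[0,0,6],[0,0,0]]
    - [[0,0,4],[0,0,0]]
    - [[0,0,2.5],[0,0,0]]
    - [[0,0,2.5],[0,0,0]]
    - [[0,0,2],[0,0,0]]
    - [[0,0,2],[0,0,0]]
    - [[0,0,0],[0,0,0]]
    - [[0,0,0],[0,0,0]]

```text
time_s: 9.87
eef_pos: [458.4, 223.2, 170.4]
ee_rot: [0.0, 0.695, 0.719, 0.0]
force: [0.1, 0.3, -4.2]
grip_width: 0.16
```

>>> play_rows:
  motion:
    - [[0,0,2],[0,0,0]]
    - [[0,0,2],[0,0,0]]
    - [[0,0,2],[0,0,0]]
    - [[0,0,2],[0,0,0]]
    - [[0,0,2],[0,0,0]]
    - [[0,0,1],[0,0,0]]
    - [[0,0,0],[0,0,0]]
    - [[0,0,0],[0,0,0]]

```text
time_s: 10.53
eef_pos: [458.3, 223.2, 159.2]
ee_rot: [-0.0, 0.695, 0.719, -0.0]
force: [-0.1, -0.1, -3.7]
grip_width: 0.168
```

```bash
python3 - <<'E'
from h import *
s=ctrl.sense();print(s['eef_pos'],s['force'],s['wrist_torque'],s['joints'])
j=ctrl.capture("side")[:,:,::-1];cv2.imwrite("pics/s5.png",cv2.resize(j[160:310,190:340],(600,600),interpolation=cv2.INTER_CUBIC))
E
```

```text
[458.29383178 223.23299987 159.17398639] [-0.12507147 -0.07349956 -3.65975455] [-0.01391536 -0.02422436 -0.01728899] [ 2.23097277e-01  3.49200585e-01  1.64604348e+00  1.08524490e-05
  1.14638479e+00 -1.38190360e+00]
```

View pics/s5.png

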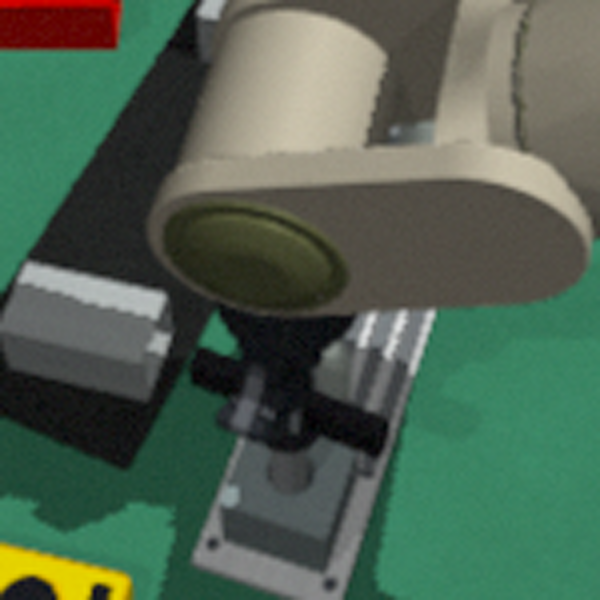

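The shank stands in the bore with no side force, so I'll go on down until contact.

>>> play_rows:
  motion:
    - [[0,0,2],[0,0,0]]
    - [[0,0,2],[0,0,0]]
    - [[0,0,1.5],[0,0,0]]
    - [[0,0,1.5],[0,0,0]]
    - [[0,0,1],[0,0,0]]
    - [[0,0,1],[0,0,0]]
    - [[0,0,0.5],[0,0,0]]
    - [[0,0,0],[0,0,0]]

```text
time_s: 11.25
eef_pos: [458.6, 223.3, 150.5]
ee_rot: [0.0, 0.695, 0.719, 0.0]
force: [-1.0, -0.9, 4.8]
grip_width: 0.168
```

>>> play_rows:
  motion:
    - [[0,0,0.8],[0,0,3]]
    - [[0,0,0],[0,0,4]]
    - [[0,0,0],[0,0,4]]
    - [[0,0,0],[0,0,0]]

```text
time_s: 11.58
eef_pos: [459.0, 223.6, 150.6]
ee_rot: [0.0, 0.762, 0.648, 0.002]
force: [-1.6, -0.2, 9.7]
grip_width: 0.167
```

>>> play_rows:
  motion:
    - [[0,0,0.3],[0,0,4]]
    - [[0,0,0],[0,0,4]]
    - [[0,0,0],[0,0,3]]
    - [[0,0,0],[0,0,0]]

```text
time_s: 11.92
eef_pos: [459.2, 223.8, 150.6]
ee_rot: [0.0, 0.82, 0.572, 0.002]
force: [-3.0, -0.2, 12.7]
grip_width: 0.164
```

>>> play_rows:
  motion:
    - [[0,0,0],[0,0,4]]
    - [[0,0,0],[0,0,4]]
    - [[0,0,0],[0,0,3]]
    - [[0,0,0],[0,0,0]]

```text
time_s: 12.25
eef_pos: [459.0, 223.7, 150.5]
ee_rot: [0.0, 0.871, 0.491, 0.002]
force: [-3.0, 0.7, 12.3]
grip_width: 0.164
```

>>> play_rows:
  motion:
    - [[0,0,0],[0,0,4]]
    - [[0,0,0],[0,0,4]]
    - [[0,0,0],[0,0,3]]
    - [[0,0,0],[0,0,0]]

```text
time_s: 12.58
eef_pos: [459.0, 223.6, 150.5]
ee_rot: [0.0, 0.914, 0.405, 0.002]
force: [-3.3, -0.4, 12.4]
grip_width: 0.167
```

>>> play_rows:
  motion:
    - [[0,0,0],[0,0,4]]
    - [[0,0,0],[0,0,4]]
    - [[0,0,0],[0,0,3]]
    - [[0,0,0],[0,0,0]]

```text
time_s: 12.92
eef_pos: [459.1, 223.7, 150.5]
ee_rot: [-0.0, 0.949, 0.316, 0.002]
force: [-2.2, 1.0, 11.2]
grip_width: 0.167
```

>>> play_rows:
  motion:
    - [[0,0,0],[0,0,4]]
    - [[0,0,0],[0,0,4]]
    - [[0,0,0],[0,0,3]]
    - [[0,0,0],[0,0,0]]

```text
time_s: 13.25
eef_pos: [459.2, 223.9, 150.6]
ee_rot: [-0.0, 0.975, 0.223, 0.002]
force: [-1.6, 0.8, 11.3]
grip_width: 0.166
```

No drop after 66°, probably because the key is not centred. I'll lift slightly and feel for the bore walls.

>>> play_rows:
  motion:
    - [[0,0,-3],[0,0,0]]
    - [[1.5,0,0],[0,0,0]]
    - [[1,0,0],[0,0,0]]
    - [[0,0,0],[0,0,0]]
    - [[0,0,0],[0,0,0]]

```text
time_s: 13.67
eef_pos: [460.4, 224.3, 151.1]
ee_rot: [0.0, 0.974, 0.225, -0.0]
force: [-0.2, -0.1, -3.2]
grip_width: 0.167
```

>>> play_rows:
  motion:
    - [[-2.5,0,0],[0,0,0]]
    - [[-1.5,0,0],[0,0,0]]
    - [[-1,0,0],[0,0,0]]
    - [[0,0,0],[0,0,0]]
    - [[0,0,0],[0,0,0]]

```text
time_s: 14.08
eef_pos: [456.0, 222.1, 151.7]
ee_rot: [-0.0, 0.974, 0.225, 0.0]
force: [0.4, 0.9, -3.0]
grip_width: 0.166
```

>>> play_rows:
  motion:
    - [[2.5,0,0],[0,0,0]]
    - [[0,1.5,0],[0,0,0]]
    - [[0,1,0],[0,0,0]]
    - [[0,0,0],[0,0,0]]
    - [[0,0,0],[0,0,0]]

```text
time_s: 14.5
eef_pos: [459.4, 220.9, 151.6]
ee_rot: [0.0, 0.974, 0.225, -0.0]
force: [-0.2, -0.5, -3.4]
grip_width: 0.161
```

>>> play_rows:
  motion:
    - [[0,-2.5,0],[0,0,0]]
    - [[0,-1.5,0],[0,0,0]]
    - [[0,-1,0],[0,0,0]]
    - [[0,0,0],[0,0,0]]
    - [[0,0,0],[0,0,0]]

```text
time_s: 14.92
eef_pos: [457.3, 225.4, 151.6]
ee_rot: [0.0, 0.974, 0.225, 0.0]
force: [1.4, -1.6, -4.7]
grip_width: 0.166
```

>>> play_rows:
  motion:
    - [[0,2.5,0],[0,0,0]]
    - [[0,0,0],[0,0,0]]
    - [[0,0,0],[0,0,0]]

```text
time_s: 15.17
eef_pos: [458.3, 223.2, 151.6]
ee_rot: [-0.0, 0.974, 0.224, -0.0]
force: [0.3, -1.0, -3.8]
grip_width: 0.164
```

>>> play_rows:
  motion:
    - [[2,0,0],[0,0,0]]
    - [[2,0,0],[0,0,0]]
    - [[0,0,0],[0,0,0]]
    - [[0,0,0],[0,0,0]]
    - [[0,0,0],[0,0,0]]

```text
time_s: 15.58
eef_pos: [461.3, 224.8, 151.3]
ee_rot: [0.0, 0.974, 0.225, -0.001]
force: [-4.2, -2.1, -4.2]
grip_width: 0.17
```

>>> play_rows:
  motion:
    - [[-4,0,0],[0,0,0]]
    - [[-2,0,0],[0,0,0]]
    - [[-2,0,0],[0,0,0]]
    - [[0,0,0],[0,0,0]]
    - [[0,0,0],[0,0,0]]
    - [[0,0,0],[0,0,0]]

```text
time_s: 16.08
eef_pos: [455.2, 221.6, 151.9]
ee_rot: [-0.0, 0.974, 0.225, 0.001]
force: [2.4, 0.1, -3.3]
grip_width: 0.162
```

>>> play_rows:
  motion:
    - [[4,0,0],[0,0,0]]
    - [[0,2,0],[0,0,0]]
    - [[0,2,0],[0,0,0]]
    - [[0,0,0],[0,0,0]]
    - [[0,0,0],[0,0,0]]
    - [[0,0,0],[0,0,0]]

```text
time_s: 16.58
eef_pos: [459.7, 219.7, 151.4]
ee_rot: [-0.0, 0.974, 0.225, -0.0]
force: [-2.0, 0.9, -3.7]
grip_width: 0.167
```

>>> play_rows:
  motion:
    - [[0,-4,0],[0,0,0]]
    - [[0,-2,0],[0,0,0]]
    - [[0,-2,0],[0,0,0]]
    - [[0,0,0],[0,0,0]]
    - [[0,0,0],[0,0,0]]
    - [[0,0,0],[0,0,0]]

```text
time_s: 17.08
eef_pos: [456.9, 226.4, 151.8]
ee_rot: [0.001, 0.974, 0.225, 0.0]
force: [1.8, -4.6, -3.3]
grip_width: 0.166
```

>>> play_rows:
  motion:
    - [[0,4,0],[0,0,0]]
    - [[0,0,0],[0,0,0]]
    - [[0,0,0],[0,0,0]]

```text
time_s: 17.33
eef_pos: [458.2, 223.3, 151.5]
ee_rot: [-0.0, 0.975, 0.224, -0.0]
force: [-0.4, 0.1, -3.3]
grip_width: 0.164
```

>>> play_rows:
  motion:
    - [[-0.5,0.6,0],[0,0,0]]
    - [[0,0,1.5],[0,0,0]]
    - [[0,0,1],[0,0,0]]
    - [[0,0,0],[0,0,0]]
    - [[0,0,0],[0,0,-3]]
    - [[0,0,0],[0,0,-3]]
    - [[0,0,0],[0,0,-3]]
    - [[0,0,0],[0,0,0]]

```text
time_s: 18.0
eef_pos: [458.1, 222.5, 149.1]
ee_rot: [0.0, 0.954, 0.301, -0.0]
force: [-0.4, 0.4, -3.4]
grip_width: 0.167
```

>>> play_rows:
  motion:
    - [[0,0,0],[0,0,-3]]
    - [[0,0,0],[0,0,-3]]
    - [[0,0,0],[0,0,-3]]
    - [[0,0,0],[0,0,0]]

```text
time_s: 18.33
eef_pos: [458.0, 222.5, 149.0]
ee_rot: [-0.0, 0.927, 0.374, -0.0]
force: [-0.9, -1.1, -3.7]
grip_width: 0.164
```

>>> play_rows:
  motion:
    - [[0,0,0],[0,0,-3]]
    - [[0,0,0],[0,0,-3]]
    - [[0,0,0],[0,0,-3]]
    - [[0,0,0],[0,0,0]]

```text
time_s: 18.67
eef_pos: [458.0, 222.5, 149.0]
ee_rot: [-0.0, 0.895, 0.446, -0.0]
force: [-1.0, -0.5, -3.9]
grip_width: 0.164
```

>>> play_rows:
  motion:
    - [[0,0,0],[0,0,-3]]
    - [[0,0,0],[0,0,-3]]
    - [[0,0,0],[0,0,-3]]
    - [[0,0,0],[0,0,0]]

```text
time_s: 19.0
eef_pos: [458.0, 222.4, 149.0]
ee_rot: [-0.0, 0.858, 0.514, -0.0]
force: [-0.1, -1.1, -4.1]
grip_width: 0.166
```

>>> play_rows:
  motion:
    - [[0,0,0],[0,0,-3]]
    - [[0,0,0],[0,0,-3]]
    - [[0,0,0],[0,0,-3]]
    - [[0,0,0],[0,0,0]]

```text
time_s: 19.33
eef_pos: [458.0, 222.5, 149.1]
ee_rot: [-0.0, 0.815, 0.58, -0.0]
force: [-1.2, -0.2, -3.5]
grip_width: 0.164
```

>>> play_rows:
  motion:
    - [[0,0,0],[0,0,-3]]
    - [[0,0,0],[0,0,-3]]
    - [[0,0,0],[0,0,-3]]
    - [[0,0,0],[0,0,0]]

```text
time_s: 19.67
eef_pos: [458.2, 222.6, 149.1]
ee_rot: [0.0, 0.767, 0.642, 0.0]
force: [0.0, -0.8, -4.0]
grip_width: 0.167
```

Contact is gone at 149 mm, so the centring helped. I'll press further down and turn back clockwise.

>>> play_rows:
  motion:
    - [[0,0,1],[0,0,0]]
    - [[0,0,1],[0,0,0]]
    - [[0,0,0.7],[0,0,0]]
    - [[0,0,0],[0,0,0]]
    - [[0,0,0],[0,0,0]]

```text
time_s: 20.08
eef_pos: [458.1, 222.5, 146.3]
ee_rot: [-0.0, 0.767, 0.642, -0.0]
force: [1.3, -0.5, -4.5]
grip_width: 0.166
```

>>> play_rows:
  motion:
    - [[0,0,0.7],[0,0,3]]
    - [[0,0,0.3],[0,0,3]]
    - [[0,0,0],[0,0,3]]
    - [[0,0,0],[0,0,0]]

```text
time_s: 20.42
eef_pos: [458.0, 222.4, 145.3]
ee_rot: [-0.0, 0.815, 0.579, -0.0]
force: [-0.7, -0.3, -4.2]
grip_width: 0.167
```

>>> play_rows:
  motion:
    - [[0,0,0],[0,0,3]]
    - [[0,0,0],[0,0,3]]
    - [[0,0,0],[0,0,3]]
    - [[0,0,0],[0,0,0]]

```text
time_s: 20.75
eef_pos: [458.0, 222.4, 145.3]
ee_rot: [-0.0, 0.857, 0.514, -0.0]
force: [-0.7, -0.9, -4.1]
grip_width: 0.165
```

>>> play_rows:
  motion:
    - [[0,0,1],[0,0,0]]
    - [[0,0,1],[0,0,0]]
    - [[0,0,1],[0,0,0]]
    - [[0,0,0],[0,0,0]]
    - [[0,0,0],[0,0,0]]

```text
time_s: 21.17
eef_pos: [458.2, 222.5, 142.8]
ee_rot: [0.0, 0.857, 0.515, 0.0]
force: [-3.2, -0.9, 4.4]
grip_width: 0.162
```

>>> play_rows:
  motion:
    - [[0,0,1],[0,0,0]]
    - [[0,0,1],[0,0,0]]
    - [[0,0,0],[0,0,0]]
    - [[0,0,0],[0,0,0]]

```text
time_s: 21.5
eef_pos: [458.2, 222.5, 140.8]
ee_rot: [0.0, 0.857, 0.515, 0.0]
force: [-3.0, -1.5, 5.5]
grip_width: 0.166
```

```bash
python3 - <<'E'
from h import *
s=ctrl.sense();print(s['eef_pos'],s['force'],s['wrist_torque'],s['joints'][5])
a=ctrl.capture("wrist")[:,:,::-1]
j=ctrl.capture("side")[:,:,::-1]
cv2.imwrite("pics/m6.png",np.hstack([cv2.resize(a,(400,300)),cv2.resize(j[200:300,220:320],(300,300),interpolation=cv2.INTER_CUBIC)]))
E
```

```text
[458.21925357 222.46500725 140.75148948] [-2.98146894 -1.50055527  5.4696235 ] [-0.41061586  0.65267555  0.10879647] -0.8603172754403627
```

View pics/m6.png

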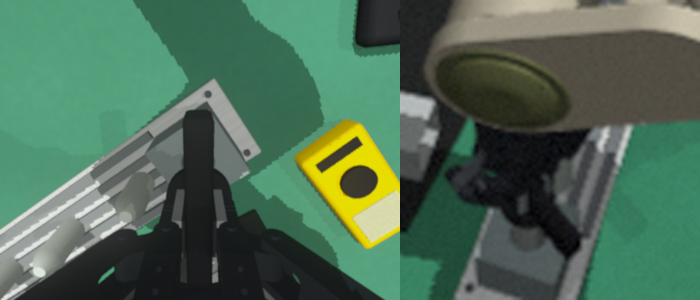

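>>> play_rows:
  motion:
    - [[0,0,1],[0,0,0]]
    - [[0,0,1],[0,0,0]]
    - [[0,0,1],[0,0,0]]
    - [[0,0,0],[0,0,0]]
    - [[0,0,0],[0,0,0]]

```text
time_s: 22.02
eef_pos: [458.3, 222.5, 138.1]
ee_rot: [0.0, 0.857, 0.515, 0.0]
force: [-3.7, -2.8, 8.4]
grip_width: 0.17
```

>>> play_rows:
  motion:
    - [[0,0,1],[0,0,0]]
    - [[0,0,1],[0,0,0]]
    - [[0,0,0],[0,0,0]]
    - [[0,0,0],[0,0,0]]

```text
time_s: 22.35
eef_pos: [458.3, 222.5, 136.2]
ee_rot: [0.0, 0.857, 0.515, 0.0]
force: [-3.2, -2.8, 9.2]
grip_width: 0.164
```

>>> play_rows:
  motion:
    - [[0,0,0.8],[0,0,3]]
    - [[0,0,0],[0,0,6]]
    - [[0,0,0],[0,0,6]]
    - [[0,0,0],[0,0,6]]
    - [[0,0,0],[0,0,6]]
    - [[0,0,0],[0,0,6]]
    - [[0,0,0],[0,0,6]]
    - [[0,0,0],[0,0,6]]
    - [[0,0,0],[0,0,6]]
    - [[0,0,0],[0,0,3]]
    - [[0,0,0],[0,0,0]]
    - [[0,0,0],[0,0,0]]

```text
time_s: 23.35
eef_pos: [458.7, 222.7, 136.0]
ee_rot: [-0.0, 0.998, 0.069, 0.001]
force: [-4.9, -1.7, 13.2]
grip_width: 0.163
```

```bash
python3 - <<'E'
from h import *
s=ctrl.sense();print(s['eef_pos'],s['force'],s['wrist_torque'],s['joints'][5])
E
```

```text
[458.72932319 222.6546447  135.97981615] [-4.86658894 -1.66585443 13.22317193] [-0.3281183   0.99188705 -0.05167472] 0.08264055350688335
```

>>> play_rows:
  motion:
    - [[0,0,-0.3],[0,0,3]]
    - [[0,0,0],[0,0,6]]
    - [[0,0,0],[0,0,6]]
    - [[0,0,0],[0,0,6]]
    - [[0,0,0],[0,0,6]]
    - [[0,0,0],[0,0,6]]
    - [[0,0,0],[0,0,6]]
    - [[0,0,0],[0,0,6]]
    - [[0,0,0],[0,0,3]]
    - [[0,0,0],[0,0,0]]
    - [[0,0,0],[0,0,0]]

```text
time_s: 24.27
eef_pos: [458.9, 222.5, 136.0]
ee_rot: [-0.001, 0.94, -0.342, 0.001]
force: [-1.8, -1.9, 9.9]
grip_width: 0.167
```

```bash
python3 - <<'E'
from h import *
s=ctrl.sense();print(s['eef_pos'],s['force'],s['wrist_torque'],s['joints'][5],s['tau'][5])
E
```

```text
[458.9435397  222.49231072 135.99769079] [-1.76309446 -1.88760421  9.9153434 ] [-0.52374228  0.4975209  -0.061717  ] 0.9204120187715658 0.041827799286693335
```

>>> play_rows:
  motion:
    - [[0,0,0],[0,0,4]]
    - [[0,0,0],[0,0,4]]
    - [[0,0,0],[0,0,4]]
    - [[0,0,0],[0,0,0]]
    - [[0,0,0],[0,0,0]]

```text
time_s: 24.68
eef_pos: [459.0, 222.4, 136.0]
ee_rot: [-0.001, 0.899, -0.439, 0.001]
force: [-1.3, -1.9, 8.9]
grip_width: 0.167
```

```bash
cat > t.py <<'E'
from h import *
s=ctrl.sense();q=s['ee_rot'];print(s['eef_pos'].round(1),s['force'].round(1),s['wrist_torque'].round(2),s['joints'][5].round(3),s['tau'][5].round(3),'yaw',np.degrees(2*np.arctan2(q[2],q[1])).round(1))
E
python3 t.py
```

```text
[459.  222.4 136. ] [-1.3 -1.9  8.9] [-0.65  0.4  -0.09] 1.13 0.063 yaw -52.0
```

>>> play_rows:
  motion:
    - [[0,0,0],[0,0,4]]
    - [[0,0,0],[0,0,4]]
    - [[0,0,0],[0,0,4]]
    - [[0,0,0],[0,0,0]]
    - [[0,0,0],[0,0,0]]

```text
time_s: 25.1
eef_pos: [459.0, 222.3, 136.0]
ee_rot: [-0.001, 0.848, -0.53, 0.001]
force: [-1.8, -2.3, 9.3]
grip_width: 0.169
```

```bash
python3 t.py
```

```text
[459.  222.3 136. ] [-1.8 -2.3  9.3] [-0.72  0.38 -0.06] 1.339 0.063 yaw -64.0
```

>>> play_rows:
  motion:
    - [[0,0,0],[0,0,4]]
    - [[0,0,0],[0,0,4]]
    - [[0,0,0],[0,0,4]]
    - [[0,0,0],[0,0,0]]
    - [[0,0,0],[0,0,0]]

```text
time_s: 25.52
eef_pos: [459.0, 222.3, 136.0]
ee_rot: [-0.001, 0.788, -0.615, 0.001]
force: [-1.7, -4.5, 9.5]
grip_width: 0.167
```

```bash
python3 t.py
```

```text
[459.  222.3 136. ] [-1.7 -4.5  9.5] [-0.82  0.43  0.46] 1.548 0.536 yaw -76.0
```

>>> play_rows:
  motion:
    - [[0,0,0],[0,0,4]]
    - [[0,0,0],[0,0,4]]
    - [[0,0,0],[0,0,4]]
    - [[0,0,0],[0,0,0]]
    - [[0,0,0],[0,0,0]]

```text
time_s: 25.93
eef_pos: [459.0, 222.2, 136.0]
ee_rot: [-0.001, 0.719, -0.695, 0.001]
force: [-1.8, -3.2, 9.0]
grip_width: 0.165
```

```bash
python3 t.py
```

```text
[459.  222.2 136. ] [-1.8 -3.2  9. ] [-0.98  0.41  0.17] 1.758 0.235 yaw -88.0
```

>>> play_rows:
  motion:
    - [[0,0,0],[0,0,0]]
    - [[0,0,0],[0,0,4]]
    - [[0,0,0],[0,0,4]]
    - [[0,0,0],[0,0,0]]
    - [[0,0,0],[0,0,0]]
  squeeze: 120

```text
time_s: 26.35
eef_pos: [458.9, 222.2, 136.0]
ee_rot: [0.001, -0.669, 0.743, -0.001]
force: [-1.8, -3.5, 10.8]
grip_width: 0.159
```

```bash
python3 t.py
```

```text
[458.9 222.2 136. ] [-1.8 -3.5 10.8] [-1.03  0.54 -0.08] 1.898 0.036 yaw 264.0
```

>>> play_rows:
  motion:
    - [[0,0,0],[0,0,4]]
    - [[0,0,0],[0,0,4]]
    - [[0,0,0],[0,0,4]]
    - [[0,0,0],[0,0,0]]
    - [[0,0,0],[0,0,0]]

```text
time_s: 26.77
eef_pos: [458.3, 222.6, 135.5]
ee_rot: [0.0, -0.587, 0.809, -0.0]
force: [-3.6, -0.2, 7.7]
grip_width: 0.162
```

```bash
python3 t.py;python3 - <<'E'
from h import *
a=ctrl.capture("wrist")[:,:,::-1]
cv2.imwrite("pics/w7.png",a)
E
```

```text
[458.3 222.6 135.5] [-3.6 -0.2  7.7] [-0.18  0.97 -0.57] 2.107 0.074 yaw 251.9
```

View pics/w7.png

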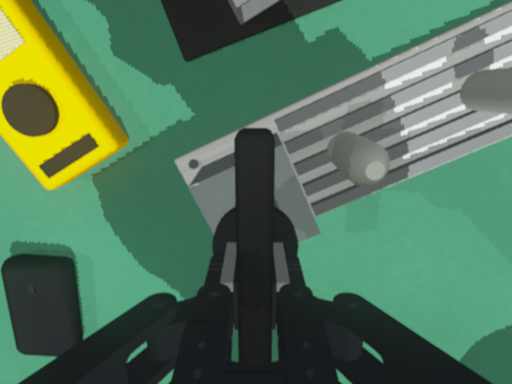

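>>> play_rows:
  motion:
    - [[0,0,0],[0,0,3]]
    - [[0,0,0],[0,0,3]]
    - [[0,0,0],[0,0,0]]
    - [[0,0,0],[0,0,0]]

```text
time_s: 27.15
eef_pos: [458.3, 222.6, 135.5]
ee_rot: [0.0, -0.544, 0.839, -0.0]
force: [-3.5, 0.9, 6.9]
grip_width: 0.159
```

```bash
python3 t.py
```

```text
[458.3 222.6 135.5] [-3.5  0.9  6.9] [-0.32  0.68  0.49] 2.212 0.073 yaw 246.0
```

>>> play_rows:
  motion:
    - [[0,0,0],[0,0,3]]
    - [[0,0,0],[0,0,3]]
    - [[0,0,0],[0,0,0]]
    - [[0,0,0],[0,0,0]]

```text
time_s: 27.48
eef_pos: [458.4, 222.8, 135.5]
ee_rot: [0.001, -0.5, 0.866, 0.0]
force: [-3.4, 1.9, 6.8]
grip_width: 0.156
```

```bash
python3 t.py
```

```text
[458.4 222.8 135.5] [-3.4  1.9  6.8] [-0.2   0.51  0.19] 2.316 0.119 yaw 240.0
```

>>> play_rows:
  motion:
    - [[0,0,0],[0,0,3]]
    - [[0,0,0],[0,0,3]]
    - [[0,0,0],[0,0,0]]
    - [[0,0,0],[0,0,0]]

```text
time_s: 27.82
eef_pos: [458.3, 222.8, 135.5]
ee_rot: [0.001, -0.454, 0.891, 0.0]
force: [-4.1, -0.7, 6.2]
grip_width: 0.157
```

```bash
python3 t.py
```

```text
[458.3 222.8 135.5] [-4.1 -0.7  6.2] [-0.04  0.76 -0.41] 2.421 0.138 yaw 234.0
```

>>> play_rows:
  motion:
    - [[0,0,0],[0,0,3]]
    - [[0,0,0],[0,0,3]]
    - [[0,0,0],[0,0,0]]
    - [[0,0,0],[0,0,0]]
    - [[0,0,0],[0,0,0]]

```text
time_s: 28.23
eef_pos: [458.2, 222.8, 135.5]
ee_rot: [0.001, -0.407, 0.913, 0.0]
force: [-2.5, -0.4, 7.3]
grip_width: 0.159
```

```bash
python3 t.py
```

```text
[458.2 222.8 135.5] [-2.5 -0.4  7.3] [0.07 0.89 0.43] 2.525 0.273 yaw 228.0
```

>>> play_rows:
  motion:
    - [[0,0,0],[0,0,3]]
    - [[0,0,0],[0,0,3]]
    - [[0,0,0],[0,0,0]]
    - [[0,0,0],[0,0,0]]
    - [[0,0,0],[0,0,0]]

```text
time_s: 28.65
eef_pos: [458.0, 223.1, 135.5]
ee_rot: [0.0, -0.359, 0.933, 0.0]
force: [-4.5, 1.5, 7.6]
grip_width: 0.16
```

```bash
python3 t.py
python3 - <<'E'
from h import *
a=ctrl.capture("wrist")[:,:,::-1]
cv2.imwrite("pics/w8.png",cv2.resize(a[100:384,120:400],(592,600)))
E
```

```text
[458.  223.1 135.5] [-4.5  1.5  7.6] [0.37 0.96 0.5 ] 2.63 0.501 yaw 222.0
```

View pics/w8.png

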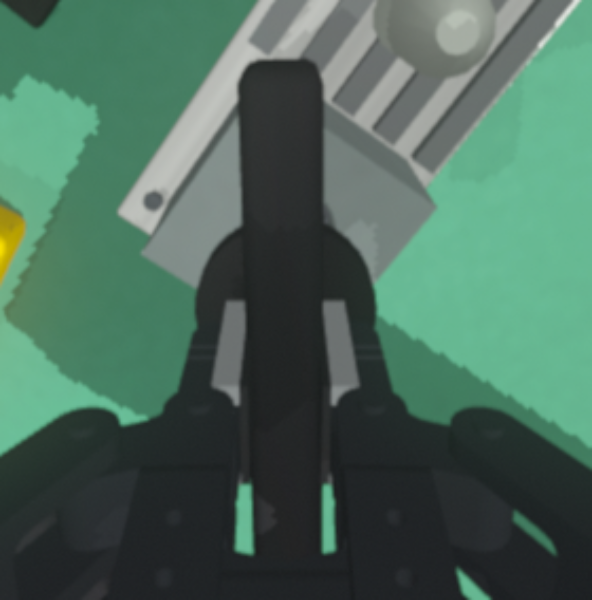

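>>> play_rows:
  motion:
    - [[0,0,0],[0,0,3]]
    - [[0,0,0],[0,0,3]]
    - [[0,0,0],[0,0,0]]
    - [[0,0,0],[0,0,0]]
    - [[0,0,0],[0,0,0]]

```text
time_s: 29.12
eef_pos: [458.1, 223.2, 135.5]
ee_rot: [0.001, -0.309, 0.951, 0.001]
force: [-4.0, 2.7, 7.6]
grip_width: 0.158
```

```bash
python3 t.py
```

```text
[458.1 223.2 135.5] [-4.   2.7  7.6] [0.41 0.92 0.44] 2.735 0.426 yaw 216.0
```

>>> play_rows:
  motion:
    - [[0,0,0],[0,0,2]]
    - [[0,0,0],[0,0,2]]
    - [[0,0,0],[0,0,0]]
    - [[0,0,0],[0,0,0]]
    - [[0,0,0],[0,0,0]]

```text
time_s: 29.53
eef_pos: [458.1, 223.2, 135.5]
ee_rot: [0.001, -0.276, 0.961, 0.001]
force: [-3.4, 3.0, 5.7]
grip_width: 0.161
```

```bash
python3 t.py
```

```text
[458.1 223.2 135.5] [-3.4  3.   5.7] [0.48 0.88 0.41] 2.804 0.418 yaw 212.0
```

```bash
cat > bar.py <<'E'
from h import *
def ang(g):
    r=[]
    for v in range(150,200,5):
        row=g[v,200:320]<58; idx=np.where(row)[0]+200; idx=idx[abs(idx-255)<45]
        r.append((v,idx.min() if len(idx) else None,idx.max() if len(idx) else None))
    return r
if __name__=="__main__":
    g=cv2.cvtColor(ctrl.capture("wrist"),cv2.COLOR_RGB2GRAY);cv2.imwrite("pics/w9.png",g);print(ang(g))
    for f in("w7","w8x"):
        a=cv2.imread(f"pics/{f}.png",0)
        if a is not None:print(f,ang(a))
E
python3 bar.py
```

```text
[(150, np.int64(234), np.int64(272)), (155, np.int64(234), np.int64(272)), (160, np.int64(234), np.int64(272)), (165, np.int64(234), np.int64(272)), (170, np.int64(234), np.int64(271)), (175, np.int64(234), np.int64(271)), (180, np.int64(235), np.int64(271)), (185, np.int64(235), np.int64(271)), (190, np.int64(235), np.int64(271)), (195, np.int64(235), np.int64(272))]
w7 [(150, np.int64(235), np.int64(273)), (155, np.int64(234), np.int64(273)), (160, np.int64(235), np.int64(273)), (165, np.int64(235), np.int64(273)), (170, np.int64(236), np.int64(273)), (175, np.int64(236), np.int64(273)), (180, np.int64(236), np.int64(273)), (185, np.int64(236), np.int64(273)), (190, np.int64(236), np.int64(273)), (195, np.int64(236), np.int64(273))][ WARN:0@1.684] global loadsave.cpp:275 findDecoder imread_('pics/w8x.png'): can't open/read file: check file path/integrity
```

```bash
python3 - <<'E'
from h import *
from bar import ang
z=np.load("pics/w3.npz");g=cv2.cvtColor(z['im'],cv2.COLOR_RGB2GRAY);print([tuple(map(int,r)) for r in ang(g)])
h=cv2.imread("pics/w9.png",0);w=cv2.imread("pics/w7.png",0)
for n,i in(("w3",g),("w9",h),("w7",w)):print(n,"col 254 rows",i[120:150:1,254])
k=cv2.imread("pics/w9.png",0)
E
```

```text
[(150, 236, 272), (155, 235, 273), (160, 235, 273), (165, 235, 273), (170, 235, 273), (175, 235, 272), (180, 235, 273), (185, 235, 273), (190, 236, 272), (195, 236, 273)]
w3 col 254 rows [ 97  98  97  97  95 105 138 167 175 168 142 107 108 113 113 113 113 112
 113 113  97  57  36  37  37  37  38  38  38  38]
w9 col 254 rows [122 112 106 105 106 107 105  90  58  42  42  43  45  45  47  46  47  48
  49  48  49  49  50  49  49  49  49  50  49  49]
w7 col 254 rows [ 92 105 129 150 160 164 162 141  86  37  31  32  34  34  36  36  37  39
  41  39  40  39  40  39  40  42  40  40  40  39]
```

Torque peaked at yaw -76° and again at -138°, 60° apart. The first peak fits the expected stop, 2.4 rad plus play, and the second suggests the key jumped a flat. To verify, I'll back off within the play, lift the tip out of the socket, turn back 120°, re-seat it and feel for the stop again.

>>> play_rows:
  motion:
    - [[0,0,0],[0,0,-3]]
    - [[0,0,0],[0,0,-3]]
    - [[0,0,-2],[0,0,0]]
    - [[0,0,-5],[0,0,0]]
    - [[0,0,-5],[0,0,0]]
    - [[0,0,-5],[0,0,0]]
    - [[0,0,-3],[0,0,0]]
    - [[0,0,0],[0,0,0]]
    - [[0,0,0],[0,0,0]]

```text
time_s: 30.33
eef_pos: [458.3, 222.4, 154.7]
ee_rot: [-0.0, -0.325, 0.946, 0.0]
force: [-3.9, 3.2, -3.8]
grip_width: 0.156
```

```bash
python3 t.py; python3 - <<'E'
from h import *
im=ctrl.capture("wrist");cv2.imwrite("pics/w10.png",im[:,:,::-1]);g=cv2.cvtColor(im,cv2.COLOR_RGB2GRAY);print(g[118:150,254])
cv2.imwrite("pics/w10c.png",cv2.resize(im[100:384,120:400,::-1],(592,600)))
E
```

```text
[458.3 222.4 154.7] [-3.9  3.2 -3.8] [ 1.04  0.44 -0.3 ] 2.702 0.027 yaw 217.9
[163 161 161 161 162 161 159 142  99  53  41  42  42  44  46  46  47  48
  47  49  48  49  48  48  48  48  47  47  48  47  48  48]
```

View pics/w10c.png

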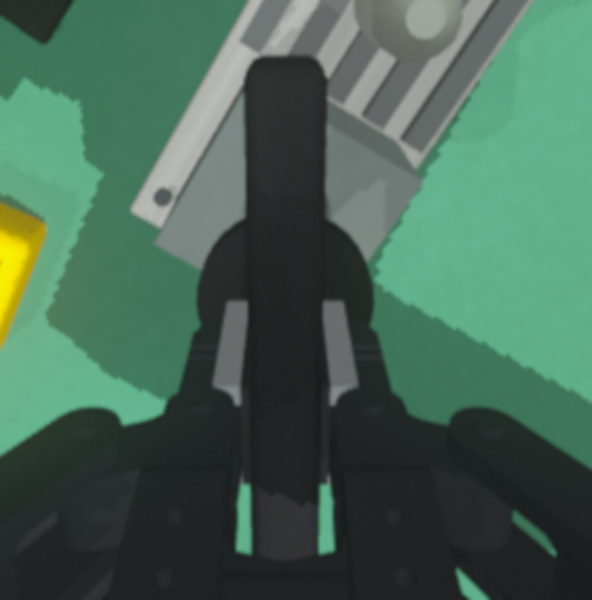

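The key has slid about 5 mm along the jaws. I'll recentre and turn back about the key's own axis.

>>> play_rows:
  motion:
    - [[0,2.5,0],[0,0,0]]
    - [[0,2.2,0],[0,0,0]]
    - [[0,0,0],[0,0,0]]
    - [[0,0,0],[0,0,0]]

```text
time_s: 30.72
eef_pos: [455.5, 226.4, 155.9]
ee_rot: [0.001, -0.325, 0.946, -0.0]
force: [-3.1, -1.1, 6.1]
grip_width: 0.149
```

>>> play_rows:
  motion:
    - [[0.49,-0.03,0],[0,0,-6]]
    - [[0.49,-0.03,0],[0,0,-6]]
    - [[0.49,-0.03,0],[0,0,-6]]
    - [[0.49,-0.03,0],[0,0,-6]]
    - [[0.49,-0.03,0],[0,0,-6]]
    - [[0.49,-0.03,0],[0,0,-6]]
    - [[0.49,-0.03,0],[0,0,-6]]
    - [[0.49,-0.03,0],[0,0,-6]]
    - [[0.49,-0.03,0],[0,0,-6]]
    - [[0.49,-0.03,0],[0,0,-6]]
    - [[0.49,-0.03,0],[0,0,-6]]
    - [[0.49,-0.03,0],[0,0,-6]]
    - [[0.49,-0.03,0],[0,0,-6]]
    - [[0.49,-0.03,0],[0,0,-6]]
    - [[0.49,-0.03,0],[0,0,-6]]
    - [[0.49,-0.03,0],[0,0,-6]]
    - [[0.49,-0.03,0],[0,0,-6]]
    - [[0.49,-0.03,0],[0,0,-6]]
    - [[0.49,-0.03,0],[0,0,-6]]
    - [[0.49,-0.03,0],[0,0,-6]]

```text
time_s: 32.38
eef_pos: [456.6, 217.9, 154.8]
ee_rot: [0.0, 0.982, -0.189, 0.0]
force: [1.3, -0.6, -3.1]
grip_width: 0.145
```

>>> play_rows:
  motion:
    - [[0,0,0],[0,0,0]]
    - [[0,0,2],[0,0,0]]
    - [[0,0,2],[0,0,0]]
    - [[0,0,2],[0,0,0]]
    - [[0,0,1],[0,0,0]]
    - [[0,0,0],[0,0,0]]
    - [[0,0,0],[0,0,0]]

```text
time_s: 32.97
eef_pos: [457.8, 218.3, 151.7]
ee_rot: [-0.001, 0.981, -0.193, 0.003]
force: [-5.5, -4.3, 29.8]
grip_width: 0.144
```

>>> play_rows:
  motion:
    - [[0,0,-4],[0,0,0]]
    - [[0,0,0],[0,0,0]]
    - [[0,0,0],[0,0,0]]

```text
time_s: 33.22
eef_pos: [456.7, 218.1, 152.1]
ee_rot: [-0.0, 0.981, -0.192, 0.0]
force: [-0.1, -1.9, 1.4]
grip_width: 0.148
```

>>> play_rows:
  motion:
    - [[0,2,0],[0,0,0]]
    - [[0,2,0],[0,0,0]]
    - [[0,0,0],[0,0,0]]
    - [[0,0,0],[0,0,0]]

```text
time_s: 33.55
eef_pos: [455.6, 215.4, 152.1]
ee_rot: [-0.002, 0.981, -0.192, 0.001]
force: [3.4, 6.3, -2.1]
grip_width: 0.149
```

>>> play_rows:
  motion:
    - [[0,-4,0],[0,0,0]]
    - [[0,-2,0],[0,0,0]]
    - [[0,-2,0],[0,0,0]]
    - [[0,0,0],[0,0,0]]
    - [[0,0,0],[0,0,0]]

```text
time_s: 33.97
eef_pos: [457.6, 220.4, 152.1]
ee_rot: [0.002, 0.982, -0.191, -0.0]
force: [-2.0, -8.3, 6.9]
grip_width: 0.15
```

>>> play_rows:
  motion:
    - [[0,4,0],[0,0,0]]
    - [[2,0,0],[0,0,0]]
    - [[2,0,0],[0,0,0]]
    - [[0,0,0],[0,0,0]]
    - [[0,0,0],[0,0,0]]

```text
time_s: 34.38
eef_pos: [458.8, 217.2, 152.0]
ee_rot: [-0.0, 0.982, -0.191, -0.002]
force: [-7.1, 0.7, 9.0]
grip_width: 0.152
```

>>> play_rows:
  motion:
    - [[-4,0,0],[0,0,0]]
    - [[-2,0,0],[0,0,0]]
    - [[-2,0,0],[0,0,0]]
    - [[0,0,0],[0,0,0]]
    - [[0,0,0],[0,0,0]]

```text
time_s: 34.8
eef_pos: [454.5, 219.1, 152.2]
ee_rot: [0.0, 0.982, -0.191, 0.003]
force: [7.6, -3.6, -1.8]
grip_width: 0.151
```

>>> play_rows:
  motion:
    - [[4,0,0],[0,0,0]]
    - [[0,0,0],[0,0,0]]
    - [[0,0,0],[0,0,0]]

```text
time_s: 35.05
eef_pos: [456.7, 218.1, 152.1]
ee_rot: [-0.0, 0.982, -0.191, 0.0]
force: [1.3, -0.9, 4.2]
grip_width: 0.149
```

```bash
python3 t.py; python3 - <<'E'
from h import *
im=ctrl.capture("wrist");cv2.imwrite("pics/w11.png",im[:,:,::-1]);g=cv2.cvtColor(im,cv2.COLOR_RGB2GRAY);print(g[118:150,254])
j=ctrl.capture("side")[:,:,::-1]
cv2.imwrite("pics/w11c.png",np.hstack([cv2.resize(im[100:384,120:400,::-1],(395,400)),cv2.resize(j[190:290,220:320],(400,400),interpolation=cv2.INTER_CUBIC)]))
E
```

```text
[456.7 218.1 152.1] [ 1.3 -0.9  4.2] [-0.59 -0.26 -0.04] 0.599 -0.059 yaw -22.1
[87 89 91 92 92 92 92 91 92 92 91 92 92 93 93 93 92 92 92 92 92 93 92 93
 92 93 93 93 93 93 93 94]
```

View pics/w11c.png

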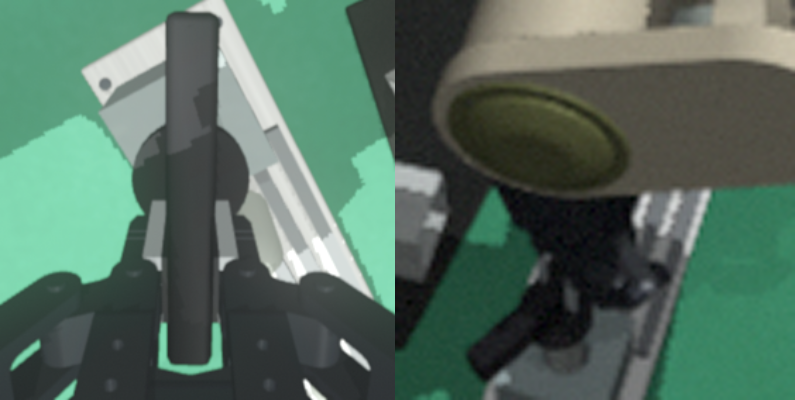

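The bar has slid about 14 mm and tilted in the jaws, and it may have slipped vertically too. The shank is held by the bore, so I'll release, back up and look before regrasping properly.

>>> play_rows:
  motion:
    - [[0,0,0],[0,0,0]]
    - [[0,0,0],[0,0,0]]
    - [[0,0,0],[0,0,0]]
    - [[0,0,0],[0,0,0]]
    - [[0,0,-10],[0,0,0]]
    - [[0,0,-30],[0,0,0]]
    - [[0,0,-35],[0,0,0]]
    - [[0,0,-35],[0,0,0]]
    - [[0,0,0],[0,0,0]]
    - [[0,0,0],[0,0,0]]
  fingers: 60

```text
time_s: 35.98
eef_pos: [456.9, 218.4, 264.0]
ee_rot: [-0.001, 0.982, -0.191, 0.002]
force: [-0.4, -0.5, -0.6]
grip_width: 0.703
```

```bash
python3 t.py; python3 - <<'E'
from h import *
s=ctrl.sense();c=camera("wrist",s)
im=ctrl.capture("wrist");np.savez("pics/w12.npz",im=im,K=c[0],R=c[1],t=c[2])
cv2.imwrite("pics/w12.png",cv2.resize(im[:,:,::-1],(800,600)))
E
```

```text
[456.9 218.4 264. ] [-0.4 -0.5 -0.6] [-0.06 -0.02  0.06] 0.599 -0.0 yaw -22.0
```

View pics/w12.png

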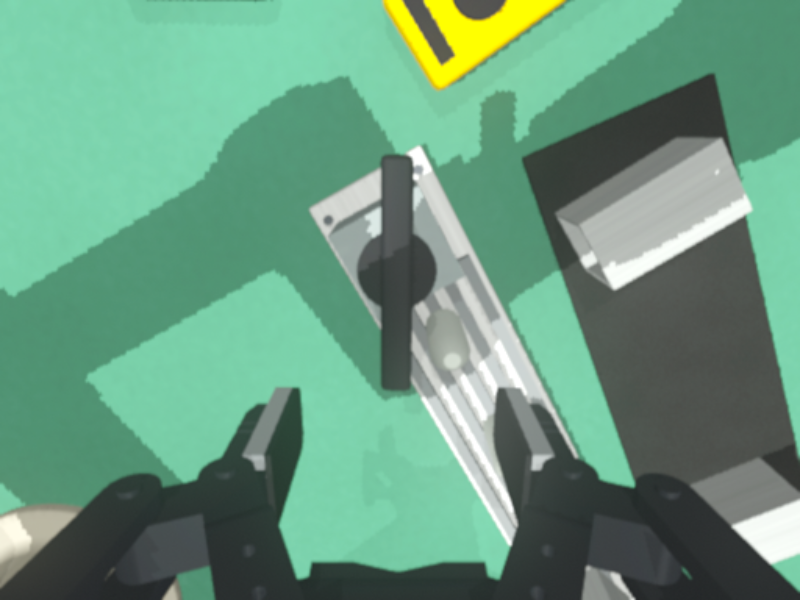

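```bash
python3 - <<'E'
from h import *
z=np.load("pics/w12.npz");c=(z['K'],z['R'],z['t']);f=1/1.5625
g=cv2.cvtColor(z['im'],cv2.COLOR_RGB2GRAY)
print(g[90:110,254],g[240:258,254]);print(g[130,236:276])
for h in(150,158,166,171,180):
    a=back(c,(397*f,155.5*f),h);b=back(c,(396*f,389*f),h);l=np.linalg.norm(a-b)
    L=back(c,(358*f,270*f),h-26);Rr=back(c,(437*f,270*f),h-26);print(h,l.round(1),((a+b)/2).round(1),np.linalg.norm(L-Rr).round(1),((L+Rr)/2).round(1),np.degrees(np.arctan2((a-b)[1],(a-b)[0])).round(1))
j=ctrl.capture("side")
cv2.imwrite("pics/s13.png",cv2.resize(j[170:300,200:340,::-1],(646,600),interpolation=cv2.INTER_CUBIC))
cs=camera("side")
for tip in(34,47):
  for zz in(tip+90,tip+124):print(tip,zz,(proj(cs,(458.3,222.6,zz))-[200,170])*4.615)
print((proj(cs,(458.3,222.6,70))-[200,170])*4.615)
E
```

```text
[180 180 181 182 181 181 179 165 127  85  74  80  88  90  91  90  91  91
  90  90] [ 75  75  75  76  75  77  77  77  77  90 111 127 131 140 161 178 183 183]
[192 169 143 126 116 114 112  99  79  80  87  92  92  92  91  91  90  90
  90  89  88  89  88  87  87  82  75  89 162 220 222 203 180 166 164 164
 162 171 201 212]
150 128.5 [460.3 226.6 150. ] 46.0 [460.6 225.8 124. ] 67.7
158 124.5 [461.2 228.7 158. ] 44.7 [461.4 227.7 132. ] 67.7
166 120.5 [462.  230.9 166. ] 43.4 [462.2 229.7 140. ] 67.7
171 118.0 [462.5 232.2 171. ] 42.6 [462.6 230.9 145. ] 67.7
180 113.5 [463.5 234.6 180. ] 41.1 [463.5 233.1 154. ] 67.7
34 124 [284.3797379  452.49133016]
34 158 [284.1496723  422.97007627]
47 137 [284.29353427 441.4299668 ]
47 171 [284.05762883 411.15936438]
[284.7162984  495.67765576]
```

View pics/s13.png

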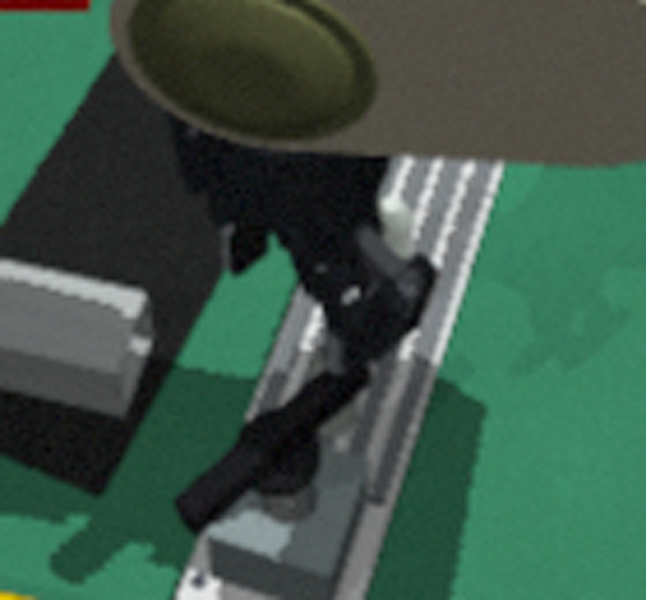

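```bash
python3 - <<'E'
from h import *
cs=camera("side");P=lambda X:((proj(cs,X)-[200,170])*4.615).round(0)
th=np.radians(67.7);d=np.array([np.cos(th),np.sin(th),0])*60
for X in((461.2,228.7,158),(462,230.9,166),(462.5,232.2,171)):
    X=np.array(X);print(P(X+d),P(X),P(X-d),'bottom edge',P(X+d-[0,0,26]),P(X-d-[0,0,26]))
    print(' hub bottom',P(X-[0.5,1.5,34]))
E
```

```text
[181. 507.] [274. 431.] [361. 359.] bottom edge [184. 528.] [359. 383.]
 hub bottom [276. 458.]
[177. 503.] [270. 427.] [358. 354.] bottom edge [180. 525.] [356. 378.]
 hub bottom [273. 454.]
[174. 501.] [268. 424.] [356. 351.] bottom edge [177. 523.] [355. 376.]
 hub bottom [271. 452.]
```

The side view fits the key seated at the bottom of the socket (tip about 34 mm) and leaning about 3°. I'll regrasp it centred, deeper and firmer, then straighten it.

>>> play_rows:
  motion:
    - [[0,-11.3,10],[0,0,0]]
    - [[0,0,30],[0,0,0]]
    - [[0,0,35],[0,0,0]]
    - [[0,0,30],[0,0,0]]
    - [[0,0,15],[0,0,0]]
    - [[0,0,7],[0,0,0]]
    - [[0,0,2],[0,0,0]]
    - [[0,0,0],[0,0,0]]
    - [[0,0,0],[0,0,0]]
  fingers: 45

```text
time_s: 36.83
eef_pos: [463.1, 228.5, 134.7]
ee_rot: [-0.001, 0.982, -0.191, 0.003]
force: [4.4, -1.5, 15.7]
grip_width: 0.53
```

>>> play_rows:
  motion:
    - [[0,0,0],[0,0,0]]
    - [[0,0,0],[0,0,0]]
    - [[0,0,0],[0,0,0]]
    - [[0,0,0],[0,0,0]]
    - [[0,0,0],[0,0,0]]
    - [[0,0,0],[0,0,0]]
    - [[0,0,0],[0,0,0]]
  fingers: 5
  squeeze: 120

```text
time_s: 37.42
eef_pos: [462.7, 229.4, 136.5]
ee_rot: [-0.002, 0.982, -0.191, 0.003]
force: [-2.4, 0.1, 32.9]
grip_width: 0.31
```

```bash
python3 t.py
```

```text
[462.7 229.4 136.5] [-2.4  0.1 32.9] [0.11 0.7  0.03] 0.617 -0.005 yaw -22.0
```

>>> play_rows:
  motion:
    - [[0,0,0],[0,0,0]]
    - [[0,0,0],[0,0,0]]
    - [[0,0,-5],[0,0,0]]
    - [[0,0,0],[0,0,0]]
    - [[0,0,0],[0,0,0]]
  fingers: 45

```text
time_s: 37.83
eef_pos: [460.3, 228.5, 137.3]
ee_rot: [0.0, 0.982, -0.191, -0.001]
force: [0.2, 0.0, 0.3]
grip_width: 0.527
```

>>> play_rows:
  motion:
    - [[0,0,0],[0,0,0]]
    - [[0,0,0],[0,0,0]]
    - [[0,0,0],[0,0,0]]
    - [[0,0,0],[0,0,0]]
    - [[0,0,0],[0,0,0]]
    - [[0,0,0],[0,0,0]]
    - [[0,0,0],[0,0,0]]
    - [[0,0,0],[0,0,0]]
  fingers: 5

```text
time_s: 38.5
eef_pos: [460.8, 228.6, 138.2]
ee_rot: [-0.0, 0.982, -0.191, 0.0]
force: [-0.8, -1.6, 5.6]
grip_width: 0.158
```

```bash
python3 t.py
```

```text
[460.8 228.6 138.2] [-0.8 -1.6  5.6] [-0.03  0.18  0.03] 0.617 0.011 yaw -22.0
```

>>> play_rows:
  motion:
    - [[0,2,0],[0,0,0]]
    - [[0,2,0],[0,0,0]]
    - [[0,2,0],[0,0,0]]
    - [[0,0,0],[0,0,0]]
    - [[0,0,0],[0,0,0]]

```text
time_s: 38.92
eef_pos: [459.3, 224.4, 138.5]
ee_rot: [-0.002, 0.981, -0.191, 0.001]
force: [2.7, 9.2, 3.5]
grip_width: 0.163
```

>>> play_rows:
  motion:
    - [[0,0,0],[0,0,4]]
    - [[0,0,0],[0,0,4]]
    - [[0,0,0],[0,0,4]]
    - [[0,0,0],[0,0,0]]
    - [[0,0,0],[0,0,0]]

```text
time_s: 39.33
eef_pos: [459.6, 224.1, 138.4]
ee_rot: [-0.002, 0.956, -0.293, 0.001]
force: [3.3, 4.9, 2.7]
grip_width: 0.162
```

```bash
python3 t.py
```

```text
[459.6 224.1 138.4] [3.3 4.9 2.7] [ 1.42 -0.96 -0.12] 0.817 0.04 yaw -34.1
```

>>> play_rows:
  motion:
    - [[0,0,0],[0,0,4]]
    - [[0,0,0],[0,0,4]]
    - [[0,0,0],[0,0,4]]
    - [[0,0,0],[0,0,0]]
    - [[0,0,0],[0,0,0]]

```text
time_s: 39.75
eef_pos: [457.9, 222.5, 137.0]
ee_rot: [0.001, 0.921, -0.39, -0.001]
force: [1.3, -2.4, -3.6]
grip_width: 0.162
```

```bash
python3 t.py
```

```text
[457.9 222.5 137. ] [ 1.3 -2.4 -3.6] [-0.54 -0.61 -0.27] 1.025 0.145 yaw -45.9
```

>>> play_rows:
  motion:
    - [[0,0,1],[0,0,0]]
    - [[0,0,1],[0,0,0]]
    - [[0,0,1],[0,0,0]]
    - [[0,0,0],[0,0,0]]
    - [[0,0,0],[0,0,0]]

```text
time_s: 40.17
eef_pos: [458.4, 222.9, 135.0]
ee_rot: [0.0, 0.92, -0.391, 0.0]
force: [0.6, -3.1, 1.2]
grip_width: 0.161
```

```bash
python3 t.py
```

```text
[458.4 222.9 135. ] [ 0.6 -3.1  1.2] [-0.65 -0.03  0.34] 1.026 -0.073 yaw -46.0
```

>>> play_rows:
  motion:
    - [[0,0,1],[0,0,0]]
    - [[0,0,1],[0,0,0]]
    - [[0,0,1],[0,0,0]]
    - [[0,0,0],[0,0,0]]
    - [[0,0,0],[0,0,0]]

```text
time_s: 40.58
eef_pos: [459.8, 223.7, 134.7]
ee_rot: [-0.002, 0.92, -0.391, 0.002]
force: [-1.5, -2.2, 21.5]
grip_width: 0.16
```

```bash
python3 t.py
python3 - <<'E'
from h import *
im=ctrl.capture("wrist");cv2.imwrite("pics/w14.png",im[:,:,::-1]);g=cv2.cvtColor(im,cv2.COLOR_RGB2GRAY);print(g[110:160,254])
from bar import ang
print([tuple(map(int,r)) for r in ang(g)])
E
```

```text
[459.8 223.7 134.7] [-1.5 -2.2 21.5] [-0.36  0.78 -0.18] 1.026 -0.051 yaw -46.0
[125 125 126 128 143 169 193 206 211 213 213 214 214 215 216 217 217 217
 218 218 215 191 117  54  54  57  58  59  61  63  64  65  65  65  66  66
  66  66  66  66  66  66  66  66  66  66  65  66  64  66]Traceback (most recent call last):
  File "<stdin>", line 4, in <module>
TypeError: int() argument must be a string, a bytes-like object or a real number, not 'NoneType'
```

The key is firmly on the bottom now (135.0 mm). I'll release the pressure and feel for the stop in small steps.

>>> play_rows:
  motion:
    - [[0,0,-2.5],[0,0,0]]
    - [[0,0,0],[0,0,3]]
    - [[0,0,0],[0,0,3]]
    - [[0,0,0],[0,0,0]]
    - [[0,0,0],[0,0,0]]

```text
time_s: 41.05
eef_pos: [458.7, 223.3, 134.8]
ee_rot: [-0.001, 0.899, -0.438, 0.0]
force: [2.1, -0.1, 5.2]
grip_width: 0.161
```

```bash
python3 t.py
```

```text
[458.7 223.3 134.8] [ 2.1 -0.1  5.2] [-0.17  0.07 -0.33] 1.129 0.185 yaw -52.0
```

>>> play_rows:
  motion:
    - [[0,0,0],[0,0,3]]
    - [[0,0,0],[0,0,3]]
    - [[0,0,0],[0,0,0]]
    - [[0,0,0],[0,0,0]]

```text
time_s: 41.38
eef_pos: [458.7, 223.3, 134.9]
ee_rot: [-0.001, 0.875, -0.484, 0.0]
force: [-0.6, -0.6, 6.0]
grip_width: 0.158
```

```bash
python3 t.py
```

```text
[458.7 223.3 134.9] [-0.6 -0.6  6. ] [-0.26 -0.37  0.06] 1.234 0.108 yaw -57.9
```

>>> play_rows:
  motion:
    - [[0,0,0],[0,0,3]]
    - [[0,0,0],[0,0,3]]
    - [[0,0,0],[0,0,0]]
    - [[0,0,0],[0,0,0]]

```text
time_s: 41.72
eef_pos: [458.8, 223.1, 134.8]
ee_rot: [-0.0, 0.849, -0.529, 0.0]
force: [1.7, -1.2, 5.0]
grip_width: 0.157
```

```bash
python3 t.py
```

```text
[458.8 223.1 134.8] [ 1.7 -1.2  5. ] [-0.33 -0.04  0.22] 1.338 0.189 yaw -63.9
```

>>> play_rows:
  motion:
    - [[0,0,0],[0,0,3]]
    - [[0,0,0],[0,0,3]]
    - [[0,0,0],[0,0,0]]
    - [[0,0,0],[0,0,0]]
    - [[0,0,0],[0,0,0]]

```text
time_s: 42.13
eef_pos: [458.9, 223.0, 134.8]
ee_rot: [-0.0, 0.82, -0.573, 0.001]
force: [1.0, -1.7, 5.7]
grip_width: 0.161
```

```bash
python3 t.py
```

```text
[458.9 223.  134.8] [ 1.  -1.7  5.7] [-0.49 -0.43  0.54] 1.443 0.149 yaw -69.9
```

>>> play_rows:
  motion:
    - [[0,0,0],[0,0,3]]
    - [[0,0,0],[0,0,3]]
    - [[0,0,0],[0,0,0]]
    - [[0,0,0],[0,0,0]]
    - [[0,0,0],[0,0,0]]

```text
time_s: 42.55
eef_pos: [459.0, 223.0, 134.8]
ee_rot: [-0.001, 0.789, -0.615, 0.001]
force: [1.4, -3.0, 5.4]
grip_width: 0.159
```

```bash
python3 t.py
```

```text
[459.  223.  134.8] [ 1.4 -3.   5.4] [-0.54 -0.68  0.44] 1.547 0.39 yaw -75.9
```

>>> play_rows:
  motion:
    - [[0,0,0],[0,0,3]]
    - [[0,0,0],[0,0,3]]
    - [[0,0,0],[0,0,0]]
    - [[0,0,0],[0,0,0]]
    - [[0,0,0],[0,0,0]]

```text
time_s: 42.97
eef_pos: [459.0, 223.0, 134.8]
ee_rot: [-0.001, 0.756, -0.655, 0.001]
force: [1.9, -3.2, 5.7]
grip_width: 0.163
```

```bash
python3 t.py
python3 - <<'E'
from h import *
im=ctrl.capture("wrist");cv2.imwrite("pics/w15.png",im[:,:,::-1]);g=cv2.cvtColor(im,cv2.COLOR_RGB2GRAY)
for v in range(110,200,10):print(v,np.where(g[v,215:300]<75)[0][[0,-1]]+215 if (g[v,215:300]<75).any() else 0)
E
```

```text
[459.  223.  134.8] [ 1.9 -3.2  5.7] [-0.68 -0.73  0.67] 1.652 0.708 yaw -81.8
110 0
120 0
130 0
140 [235 270]
150 [232 273]
160 [233 273]
170 [234 272]
180 [234 272]
190 [234 272]
```

Torque climbs from 0.15 to 0.39 to 0.71 N m from yaw -70° on, the same angle as the first peak, so this is the stop. One more nudge to confirm, then unload.

>>> play_rows:
  motion:
    - [[0,0,0],[0,0,2]]
    - [[0,0,0],[0,0,0]]
    - [[0,0,0],[0,0,0]]

```text
time_s: 43.27
eef_pos: [459.0, 223.0, 134.8]
ee_rot: [-0.0, 0.744, -0.668, 0.001]
force: [1.6, -3.6, 5.0]
grip_width: 0.16
```

```bash
python3 t.py
```

```text
[459.  223.  134.8] [ 1.6 -3.6  5. ] [-0.64 -0.72  0.87] 1.686 0.905 yaw -83.8
```

>>> play_rows:
  motion:
    - [[0,0,0],[0,0,-3]]
    - [[0,0,0],[0,0,-3]]
    - [[0,0,0],[0,0,-3]]
    - [[0,0,0],[0,0,-3]]
    - [[0,0,0],[0,0,0]]
    - [[0,0,0],[0,0,0]]

```text
time_s: 43.77
eef_pos: [458.9, 223.1, 134.8]
ee_rot: [-0.001, 0.81, -0.587, 0.001]
force: [1.1, -2.1, 6.2]
grip_width: 0.162
```

```bash
python3 t.py
```

```text
[458.9 223.1 134.8] [ 1.1 -2.1  6.2] [-0.56 -0.68  0.12] 1.478 -0.005 yaw -71.9
```

Stop confirmed at 0.9 N m; unloaded again. Lifting the key straight out slowly.

>>> play_rows:
  motion:
    - [[0,0,0],[0,0,-3]]
    - [[0,0,-2],[0,0,-1]]
    - [[0,0,-3],[0,0,0]]
    - [[0,0,-4],[0,0,0]]
    - [[0,0,-4],[0,0,0]]
    - [[0,0,-4],[0,0,0]]
    - [[0,0,-4],[0,0,0]]
    - [[0,0,-4],[0,0,0]]
    - [[0,0,-4],[0,0,0]]
    - [[0,0,-4],[0,0,0]]
    - [[0,0,-5],[0,0,0]]
    - [[0,0,0],[0,0,0]]
    - [[0,0,0],[0,0,0]]

```text
time_s: 44.85
eef_pos: [459.1, 223.5, 173.5]
ee_rot: [-0.001, 0.829, -0.559, 0.001]
force: [-1.2, 1.0, -4.0]
grip_width: 0.156
```

```bash
python3 t.py
python3 - <<'E'
from h import *
im=ctrl.capture("wrist");cv2.imwrite("pics/w16.png",im[:,:,::-1]);g=cv2.cvtColor(im,cv2.COLOR_RGB2GRAY)
print(g[110:160,254])
j=ctrl.capture("side");cv2.imwrite("pics/s16.png",np.hstack([cv2.resize(im[:,:,::-1],(400,300)),cv2.resize(j[150:290,180:320,::-1],(400,300),interpolation=cv2.INTER_CUBIC)]))
E
```

```text
[459.1 223.5 173.5] [-1.2  1.  -4. ] [-0.01  0.02 -0.04] 1.41 -0.002 yaw -68.0
[110 110 110 110 110 110 110 110 110 110 111 121 148 174 176 144  81  43
  44  44  44  45  46  49  50  50  52  52  53  54  54  53  53  54  54  52
  53  54  53  52  53  53  54  53  53  54  53  53  52  53]
```

View pics/s16.png

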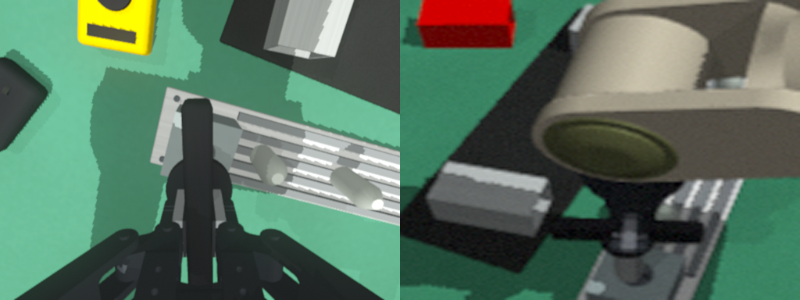

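The side view shows the key out and hanging in the jaws, tip just above the bore. I'll check its tilt numerically from the bar's slope.

```bash
python3 - <<'E'
from h import *
cs=camera("side");C=np.array([459,223.5,183.]);th=np.radians(22)
for ph in(-6,-3,0,3,6):
  p=np.radians(ph);d=60*np.array([np.cos(th)*np.cos(p),np.sin(th)*np.cos(p),np.sin(p)])
  a,b=proj(cs,C+d),proj(cs,C-d);print(ph,a.round(1),b.round(1),'slope',np.degrees(np.arctan2(b[1]-a[1],b[0]-a[0])).round(2))
j=cv2.imread("pics/s16.png")[:,400:];g=cv2.cvtColor(j,cv2.COLOR_BGR2GRAY)
pts=[]
for cx in list(range(160,205,4))+list(range(268,296,4)):
    r=g[195:262,cx];i=np.where(r<55)[0]
    if len(i):print(cx,i.min()+195,i.max()+195,end='; '); pts.append((180+cx/2.857,150+(i.min()+195)/2.143,150+(i.max()+195)/2.143))
pts=np.array(pts);print()
for k in(1,2):
    m=np.polyfit(pts[:,0],pts[:,k],1);print(np.degrees(np.arctan(m[0])),m[0])
# wrist: fit
w=cv2.cvtColor(cv2.imread("pics/w16.png"),cv2.COLOR_BGR2GRAY);
E
```

```text
-6 [235.  256.6] [287.7 257.2] slope 0.64
-3 [234.8 255.9] [287.8 257.8] slope 2.03
0 [234.7 255.3] [287.7 258.5] slope 3.42
3 [234.6 254.7] [287.6 259.1] slope 4.79
6 [234.6 254. ] [287.4 259.7] slope 6.17
160 195 240; 164 195 240; 168 195 241; 172 195 240; 176 218 241; 180 218 241; 184 219 242; 188 218 241; 192 218 241; 196 219 241; 200 195 246; 204 195 249; 268 220 242; 272 220 242; 276 220 242; 280 221 243; 284 221 243; 288 221 242; 292 220 242; 
10.923240194640297 0.19299033967886423
0.8143960506235678 0.01421484980934203
```

>>> play_rows:
  motion:
    - [[0,0,-6],[0,0,0]]
    - [[0,0,-12],[0,0,0]]
    - [[0,0,-18],[0,0,0]]
    - [[0,0,-20],[0,0,0]]
    - [[0,0,-18],[0,0,0]]
    - [[0,0,-13],[0,0,0]]
    - [[0,0,-8],[0,0,0]]
    - [[0,0,-2],[0,0,0]]
    - [[0,0,0],[0,0,4]]
    - [[0,0,0],[0,0,6]]
    - [[0,0,0],[0,0,6]]
    - [[0,0,0],[0,0,4]]
    - [[0,0,0],[0,0,2]]
    - [[0,0,0],[0,0,0]]

```text
time_s: 46.12
eef_pos: [458.1, 223.0, 268.6]
ee_rot: [-0.001, -0.706, 0.708, 0.0]
force: [0.9, -0.3, -4.8]
grip_width: 0.157
```

>>> play_rows:
  motion:
    - [[12,-3,0],[0,0,0]]
    - [[22,-6,0],[0,0,0]]
    - [[30,-8,0],[0,0,0]]
    - [[35,-9,0],[0,0,0]]
    - [[35,-9,0],[0,0,0]]
    - [[35,-9,0],[0,0,0]]
    - [[35,-9,0],[0,0,0]]
    - [[35,-9,0],[0,0,0]]
    - [[35,-9,0],[0,0,0]]
    - [[35,-9,0],[0,0,0]]
    - [[35,-9,0],[0,0,0]]
    - [[35,-9,0],[0,0,0]]
    - [[35,-10,0],[0,0,0]]
    - [[30,-10,0],[0,0,0]]
    - [[27,-8,0],[0,0,0]]
    - [[18,-5,0],[0,0,0]]
    - [[12,-3,0],[0,0,0]]
    - [[7,-1,0],[0,0,0]]
    - [[0,0,0],[0,0,0]]
    - [[0,0,0],[0,0,0]]

```text
time_s: 47.78
eef_pos: [592.7, -284.9, 269.1]
ee_rot: [0.0, -0.707, 0.707, 0.0]
force: [-0.5, 0.3, -4.0]
grip_width: 0.152
```

```bash
python3 t.py
python3 - <<'E'
from h import *
s=ctrl.sense();c=camera("wrist",s)
im=ctrl.capture("wrist");np.savez("pics/w17.npz",im=im,K=c[0],R=c[1],t=c[2]);cv2.imwrite("pics/w17.png",im[:,:,::-1]);g=cv2.cvtColor(im,cv2.COLOR_RGB2GRAY)
print('bar end',g[110:160,254])
for d in ctrl.spot_in("wrist","key_stand"):
    print(d['p'],np.array(d['position'])*[512,384])
u=proj(c,(584.2,-361,98));print(u);x,y=u.astype(int)
print(g[y-26:y+28:3,x-30:x+32:3])
E
```

```text
[ 592.7 -284.9  269.1] [-0.5  0.3 -4. ] [0.05 0.03 0.01] 0.945 -0.044 yaw 270.0
bar end [167 166 167 167 168 169 170 170 169 168 169 169 169 169 160 130  77  51
  53  52  53  55  55  57  58  58  59  60  62  62  62  62  61  62  62  61
  62  61  62  61  62  61  61  62  62  62  62  62  61  62]
0.61 [320.4096 165.0816]
0.58 [118.1184 108.096 ]
[329.60267834 180.5102751 ]
[[204 204 203 203 203 203 203 203 203 203 202 203 203 202 202 202 202 202
  201 201 192]
 [204 204 204 203 204 203 203 204 203 203 203 203 202 203 202 202 202 202
  201 201 192]
 [204 204 204 204 204 204 203 203 204 204 203 203 203 203 202 203 202 202
  201 200 193]
 [205 205 205 204 204 204 204 204 204 203 202 201 201 203 203 202 202 202
  202 200 192]
 [205 202 205 205 205 205 205 204 198 194 194 193 193 189 200 203 202 203
  202 200 193]
 [198 197 198 197 202 203 204 195 195 195 195 195 194 190 122 197 203 202
  202 199 193]
 [196 197 197 197 197 197 192 196 196 195 195 195 195 191  87 151 203 199
  198 195 193]
 [197 196 197 197 197 196 195 197 196 196 196 195 195 190  86 104 192 194
  194 194 193]
 [197 197 197 197 
[... 172 characters left out ...]
8 198 197 193 196 197 197 197 197 196 196 178  88 121 195 194
  194 194 193]
 [199 198 198 198 198 198 164 194 198 197 197 196 170  92  95 179 195 195
  194 194 194]
 [203 199 199 199 198 198 193 121 134 149 141 105  90  99 161 196 195 195
  194 194 193]
 [208 208 206 202 203 201 199 193 154 117 106 113 143 184 196 195 195 195
  195 194 194]
 [209 208 209 209 208 208 207 207 202 200 195 196 198 197 197 197 196 195
  195 194 195]
 [209 209 208 209 208 208 207 207 207 206 206 205 199 197 197 196 196 195
  195 195 194]
 [210 209 209 209 209 208 208 207 207 206 207 206 206 197 197 196 195 195
  195 195 195]
 [210 210 209 209 209 208 208 207 207 207 206 206 206 203 196 197 196 196
  195 194 194]]
```

Hole of the stand found at about (584, -362). I'll level the key by a 3.5° pitch, move over the hole and lower.

>>> play_rows:
  motion:
    - [[12,2,0],[0,0,0]]
    - [[22,4,0],[0,0,0]]
    - [[22,4,0],[0,0,0]]
    - [[14,2,0],[0,0,0]]
    - [[7,1,0],[0,0,0]]
    - [[0,0,0],[1.5,0,0]]
    - [[0,0,0],[2,0,0]]
    - [[0,0.6,9.98],[0,0,0]]
    - [[0,0.92,15],[0,0,0]]
    - [[0,0.92,15],[0,0,0]]
    - [[0,0.6,9.98],[0,0,0]]
    - [[0,0.3,5],[0,0,0]]
    - [[0,0.3,5],[0,0,0]]
    - [[0,0,0],[0,0,0]]
    - [[0,0,0],[0,0,0]]

```text
time_s: 49.13
eef_pos: [580.2, -362.1, 209.8]
ee_rot: [0.022, -0.707, 0.707, -0.022]
force: [-0.1, -0.6, -4.0]
grip_width: 0.157
```

```bash
python3 t.py
python3 - <<'E'
from h import *
cs=camera("side");j=ctrl.capture("side");a=proj(cs,(584.2,-362,98))
x,y=a.astype(int);print(a,proj(cs,(584.2,-362,115)))
t=ctrl.capture("top");ct=camera("top");b=proj(ct,(584.2,-362,98));X,Y=b.astype(int)
cv2.imwrite("pics/s18.png",np.hstack([cv2.resize(j[y-60:y+40,x-50:x+50,::-1],(400,400),interpolation=cv2.INTER_CUBIC),cv2.resize(t[Y-40:Y+40,X-40:X+40,::-1],(400,400),interpolation=cv2.INTER_CUBIC)]))
E
```

```text
[ 580.2 -362.1  209.8] [-0.1 -0.6 -4. ] [ 0.06  0.14 -0.04] 0.821 -0.001 yaw 270.0
[302.05748249 115.36563881] [302.49346776 111.49181516]
```

View pics/s18.png

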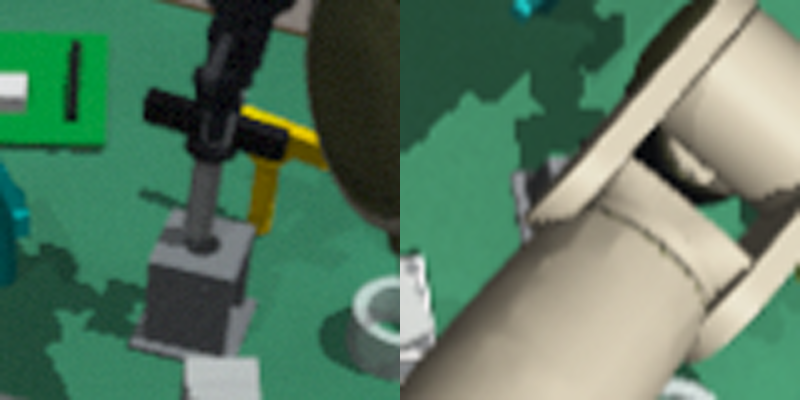

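The shank hangs upright right over the hole of the stand. Lowering with force checks.

>>> play_rows:
  motion:
    - [[0,0.3,5],[0,0,0]]
    - [[0,0.3,5],[0,0,0]]
    - [[0,0.2,3],[0,0,0]]
    - [[0,0.2,3],[0,0,0]]
    - [[0,0.2,3],[0,0,0]]
    - [[0,0.2,3],[0,0,0]]
    - [[0,0,0],[0,0,0]]
    - [[0,0,0],[0,0,0]]

```text
time_s: 49.9
eef_pos: [580.6, -362.9, 195.0]
ee_rot: [0.022, -0.707, 0.707, -0.026]
force: [-10.7, 7.0, 35.4]
grip_width: 0.153
```

```bash
python3 t.py
```

```text
[ 580.6 -362.9  195. ] [-10.7   7.   35.4] [1.57 2.01 0.07] 0.819 0.023 yaw 270.0
```

>>> play_rows:
  motion:
    - [[0,0.2,4],[0,0,0]]
    - [[0,0.25,4],[0,0,0]]
    - [[0,0.25,4],[0,0,0]]
    - [[0,0.25,4],[0,0,0]]
    - [[0,0.25,4],[0,0,0]]
    - [[0,0,0],[0,0,0]]
    - [[0,0,0],[0,0,0]]

```text
time_s: 50.48
eef_pos: [579.7, -361.9, 165.7]
ee_rot: [0.021, -0.707, 0.707, -0.02]
force: [-0.1, -0.5, -4.8]
grip_width: 0.154
```

```bash
python3 t.py
```

```text
[ 579.7 -361.9  165.7] [-0.1 -0.5 -4.8] [-0.17  0.24  0.03] 0.817 0.0 yaw 270.0
```

```bash
python3 - <<'E'
from h import *
im=ctrl.capture("wrist");cv2.imwrite("pics/w19.png",im[:,:,::-1]);g=cv2.cvtColor(im,cv2.COLOR_RGB2GRAY)
print('bar end',g[110:160,254])
j=ctrl.capture("side");cs=camera("side");cv2.imwrite("pics/s19.png",j[:,:,::-1])
print([(round(d['p'],2),(np.array(d['position'])*[512,384]).round(1)) for d in ctrl.spot_in("side","key")])
for z in(64+98,64+124):print(proj(cs,(584.2,-362,z)))
# shank column profile just above plate
for z in(104,115,130,145):
    u=proj(cs,(584.2,-362,z));x,y=u.round().astype(int);print(z,u.round(1),cv2.cvtColor(j,cv2.COLOR_RGB2GRAY)[y,x-16:x+17])
E
```

```text
bar end [116 116 115 115 114 115 114 114 115 115 116 116 116 116 115 113  98  61
  44  44  47  47  50  50  54  54  54  56  56  57  57  57  57  57  57  57
  57  57  58  58  58  56  58  59  59  59  58  58  59  58]
[(0.85, array([251. , 106.9])), (0.82, array([302.4, 100.8])), (0.61, array([212.6, 242.4])), (0.51, array([317.2,  94.1]))]
[303.7512819  100.31586361]
[304.48224578  93.82109102]
104 [302.2 114. ] [109 110 111 108 108  98  80  76  76  76  74  75  69  69  72  75  77  76
  67  66  86 115 122 126 125 127 128 127 107  81  84  94 109]
115 [302.5 111.5] [108 109 110 109 107 111 103  91  78  77  76  95 102  78  71  73  74  74
  65  75 102 118 120 118 121 120 117 111 108  99  81  82  97]
130 [302.9 108. ] [111 107 108 107 109 108 111 120 126 127 130 122  97  70  69  67  68  64
  62  66  68  77  94  96  98 107 100  85  78  80  77  76  90]
145 [303.3 104.4] [ 86  75  63  62  62  63  63  79  96 102  99  67  30  14  10  18  19  22
  24  25  24  22  38  63  70  64  41  12  11   1  13  18   6]
```

Image profiles agree: shank sits in the hole line, grip unchanged. Continuing down.

>>> play_rows:
  motion:
    - [[0,0.3,5],[0,0,0]]
    - [[0,0.4,6],[0,0,0]]
    - [[0,0.4,6],[0,0,0]]
    - [[0,0.4,6],[0,0,0]]
    - [[0,0.4,6],[0,0,0]]
    - [[0,0.3,5],[0,0,0]]
    - [[0,0.3,5],[0,0,0]]
    - [[0,0.2,4],[0,0,0]]
    - [[0,0,0],[0,0,0]]
    - [[0,0,0],[0,0,0]]

```text
time_s: 51.47
eef_pos: [579.9, -362.0, 124.1]
ee_rot: [0.022, -0.707, 0.707, -0.022]
force: [-1.1, 0.4, -2.8]
grip_width: 0.156
```

```bash
python3 t.py
```

```text
[ 579.9 -362.   124.1] [-1.1  0.4 -2.8] [ 0.03  0.15 -0.01] 0.813 -0.001 yaw 270.0
```

>>> play_rows:
  motion:
    - [[0,0.2,3],[0,0,0]]
    - [[0,0.2,3],[0,0,0]]
    - [[0,0.1,2],[0,0,0]]
    - [[0,0.1,2],[0,0,0]]
    - [[0,0.1,2],[0,0,0]]
    - [[0,0,1],[0,0,0]]
    - [[0,0,0],[0,0,0]]
    - [[0,0,0],[0,0,0]]

```text
time_s: 52.13
eef_pos: [580.0, -362.0, 111.2]
ee_rot: [0.022, -0.707, 0.707, -0.022]
force: [-0.5, 0.2, -4.0]
grip_width: 0.158
```

```bash
python3 t.py
```

```text
[ 580.  -362.   111.2] [-0.5  0.2 -4. ] [-0.    0.11  0.04] 0.812 0.0 yaw 270.0
```

>>> play_rows:
  motion:
    - [[0,0,1],[0,0,0]]
    - [[0,0,1],[0,0,0]]
    - [[0,0,1],[0,0,0]]
    - [[0,0,0],[0,0,0]]
    - [[0,0,0],[0,0,0]]

```text
time_s: 52.55
eef_pos: [580.4, -362.2, 110.5]
ee_rot: [0.022, -0.707, 0.707, -0.023]
force: [-5.5, 5.0, 10.0]
grip_width: 0.156
```

>>> play_rows:
  motion:
    - [[0,0,1],[0,0,0]]
    - [[0,0,1],[0,0,0]]
    - [[0,0,0],[0,0,0]]
    - [[0,0,0],[0,0,0]]

```text
time_s: 52.88
eef_pos: [580.6, -362.2, 110.4]
ee_rot: [0.021, -0.707, 0.707, -0.023]
force: [-9.5, 7.8, 19.9]
grip_width: 0.154
```

The hub rests on the plate at 110.5 mm, the same height as at pickup. Release and rise.

>>> play_rows:
  motion:
    - [[0,0,-1.5],[0,0,0]]
    - [[0,0,0],[0,0,0]]
    - [[0,0,0],[0,0,0]]
    - [[0,0,0],[0,0,0]]
    - [[0,0,0],[0,0,0]]
    - [[0,0,-10],[0,0,0]]
    - [[0,-1,-25],[0,0,0]]
    - [[0,-2,-35],[0,0,0]]
    - [[0,-2,-35],[0,0,0]]
    - [[0,-2,-30],[0,0,0]]
    - [[0,0,0],[-3.5,0,0]]
    - [[0,0,0],[0,0,0]]
    - [[0,0,0],[0,0,0]]
  fingers: 60

```text
time_s: 53.97
eef_pos: [579.2, -361.8, 242.1]
ee_rot: [0.0, -0.707, 0.707, 0.0]
force: [-0.3, -0.0, -2.2]
grip_width: 0.702
```

```bash
python3 t.py
python3 - <<'E'
from h import *
s=ctrl.sense();c=camera("wrist",s)
im=ctrl.capture("wrist");np.savez("pics/w20.npz",im=im,K=c[0],R=c[1],t=c[2]);cv2.imwrite("pics/w20.png",im[:,:,::-1]);g=cv2.cvtColor(im,cv2.COLOR_RGB2GRAY)
m=((g<75)&(im.max(2).astype(int)-im.min(2)<30)).astype(np.uint8)[20:300,150:360]
n,l,st,ce=cv2.connectedComponentsWithStats(m)
for i in range(1,n):
    if st[i,4]>300:print(st[i],ce[i]+[150,20])
for z in(132,):
  for x in(584-60,584+60):print(proj(c,(x,-361.5,z)))
print(ctrl.spot_in("wrist","key")[:3])
t=ctrl.capture("top");cv2.imwrite("pics/t20.png",t[:,:,::-1]);ct=camera("top")
for n in("can0",):
  for d in ctrl.spot_in("top",n):
    uv=np.array(d['position'])*[512,384];print(n,round(d['p'],2),uv.round(1),back(ct,uv,62).round(1))
E
```

```text
[ 579.2 -361.8  242.1] [-0.3 -0.  -2.2] [ 0.   -0.01 -0.04] 0.841 0.059 yaw 270.0
[ 88  88  35 137 912] [254.0625     147.79824561]
[ 19 229  24  51 790] [182.79113924 278.86708861]
[166 228  24  52 805] [325.77267081 278.6484472 ]
[  0 239  20  41 363] [157.09090909 279.34986226]
[190 239  20  41 360] [351.78611111 279.45277778]
[254.68131184 250.63679061]
[254.65960091 110.82858795]
[{'position': [0.8305, 0.4492], 'p': 0.95}, {'position': [0.4973, 0.4562], 'p': 0.79}]
can0 0.87 [273.4 183.3] [ 631.8 -126.5   62. ]
can0 0.67 [195.3 182.2] [643.1 177.3  62. ]
can0 0.61 [263.7 137.1] [820.8 -94.2  62. ]
```

The key is home. For the cans the tool must pitch about 90°, so I'll test the arm's wrist geometry on the way over.

>>> play_rows:
  motion:
    - [[-30,2,-5],[0,0,0]]
    - [[-40,3,-5],[0,0,0]]
    - [[-40,3,-5],[0,0,0]]
    - [[-40,3,-3],[0,0,0]]
    - [[-40,3,0],[0,0,0]]
    - [[-30,3,0],[0,0,0]]
    - [[-12,2,0],[0,0,0]]
    - [[0,0,0],[7,0,0]]
    - [[0,0,0],[7,0,0]]
    - [[0,0,0],[7,0,0]]
    - [[0,0,0],[7,0,0]]
    - [[0,0,0],[0,0,0]]
    - [[0,0,0],[0,0,0]]
  fingers: 85

```text
time_s: 55.25
eef_pos: [559.3, -130.7, 260.7]
ee_rot: [0.17, -0.685, 0.687, -0.17]
force: [-0.4, -0.5, -0.5]
grip_width: 0.99
```

```bash
python3 - <<'E'
from h import *
s=ctrl.sense();print(s['eef_pos'].round(1),s['joints'].round(4),q2R(s['ee_rot']).round(3).tolist(),s['time_s'])
E
```

```text
[ 559.3 -130.7  260.7] [-0.5445  0.1668  1.6851  0.3159  0.8898  0.8786] [[-0.002, -0.884, 0.467], [-1.0, 0.002, -0.001], [-0.0, -0.467, -0.884]] 55.25
```

```bash
cat > kin.py <<'E'
from h import *
from scipy.optimize import least_squares
D=[([-1.5174,.31345,1.49843,0,1.33097,-.22343],[143.45,-504.77,230.74],[-4.86e-4,.7979,-.60279,-4e-4]),
([-.73968,.65768,.93537,0,1.54888,-2.30988],[569.43,-362.15,245.52],[0,.7071,.7071,0]),
([.04894,.18375,1.59172,-.0004,1.36732,-1.55485],[454.93,138.61,258.53],[0,.695,.719,0]),
([.2231,.3492,1.64604,0,1.14638,-1.3819],[458.29,223.23,159.17],[0,.695,.719,0]),
([-.5445,.1668,1.6851,.3159,.8898,.8786],[559.3,-130.7,260.7],[.17,-.685,.687,-.17])]
Rz=lambda a:R.from_euler('z',a).as_matrix();Ry=lambda a:R.from_euler('y',a).as_matrix()
def fk(p,q):
    L1,L2,e,a1,h,d,T=p
    z0=np.array([0,0,1.]);x0=np.array([1.,0,0])
    A=Rz(q[0]);B=A@Ry(q[1]);C=B@Ry(q[2])
    W=A@np.array([a1,d,h])+B@(L1*z0)+C@(L2*z0+e*x0)
    Rt=C@Rz(q[3])@Ry(q[4])@Rz(q[5]);return W+Rt@(T*z0),Rt
if __name__=="__main__":
    f=lambda p:np.concatenate([fk(p,q)[0]-x for q,x,_ in D])
    r=least_squares(f,[400,400,0,0,300,116,200]);print(r.x.round(1),np.abs(r.fun).max())
    # e redundant -> fix variants
    for q,x,o in D:print(np.degrees(R.from_matrix(fk(r.x,q)[1].T@q2R(o)).as_rotvec()).round(1))
    np.save("kin.npy",r.x)
E
python3 kin.py
```

```text
[438.9 397.5  39.    0.  201.4 116.3 255.4] 0.03929980277740697
[   0.   -0. -180.]
[  0.  -0. 180.]
[-0.0e+00 -1.0e-01  1.8e+02]
[   0.    0. -180.]
[  -0.    0. -180.]
```

```bash
cat > ik.py <<'E'
from kin import *
P=np.load("kin.npy");lo=np.array([-2.94,-.97,.19,-1.23,.02,-2.88]);hi=np.array([2.94,2.17,2.56,4.37,3.11,2.88])
F=Rz(np.pi)
def tool(q): p,Rt=fk(P,q);return p,Rt@F
def Rtool(psi,dn,up=1):
    """tool z heading psi, dn rad below horizontal; camera(-y) up; returns R"""
    z=np.array([np.cos(psi)*np.cos(dn),np.sin(psi)*np.cos(dn),-np.sin(dn)]);x=np.array([np.sin(psi),-np.cos(psi),0])*up
    return np.array([x,np.cross(z,x),z]).T
def ik(pos,Rm,n=60,seed=0):
    rng=np.random.default_rng(seed);S=[]
    def f(q):
        p,Rt=tool(q);return np.r_[(p-pos)/100,R.from_matrix(Rt.T@Rm).as_rotvec()]
    for _ in range(n):
        r=least_squares(f,rng.uniform(lo,hi),bounds=(lo,hi),max_nfev=60)
        if r.cost<1e-6 and not any(np.abs(r.x-s).max()<.05 for s in S):S.append(r.x)
    return S
E
python3 - <<'E'
from ik import *
# grasp poses: tool z pointing down with back tilt b (heading psi horizontal comp negative)
for nm,can in(("L",(650,175)),("R",(650,-131))):
  for b in(0,10,20,30):
    Rm=Rtool(0,np.pi/2+np.radians(b));g=np.array([*can,40.]);print("grasp",nm,b,[s.round(2).tolist() for s in ik(g+19*Rm[:,2],Rm,25)])
for nm,pg in(("a",(472,137)),("c",(496,-79))):
  for dn in(10,20,30):
    for psi in(-40,0,40):
      Rm=Rtool(np.radians(psi),np.radians(dn));g=np.array([*pg,92.]);print("place",nm,dn,psi,[s.round(2).tolist() for s in ik(g+19*Rm[:,2],Rm,25)])
E
```

```text
grasp L 0 [[0.09, 0.84, 1.2, -0.0, 1.09, 1.66]]
grasp L 10 [[0.08, 0.93, 1.04, 0.01, 1.35, 1.65]]
grasp L 20 [[0.08, 1.04, 0.86, 0.03, 1.6, 1.65]]
grasp L 30 [[0.08, 1.16, 0.65, 0.04, 1.85, 1.65]]
grasp R 0 [[-0.38, 0.82, 1.24, -0.0, 1.07, 1.2]]
grasp R 10 [[-0.35, 0.91, 1.08, -0.06, 1.32, 1.24]]
grasp R 20 [[-0.33, 1.01, 0.9, -0.11, 1.56, 1.26]]
grasp R 30 [[-0.32, 1.13, 0.71, -0.16, 1.8, 1.26]]
place a 10 -40 []
place a 10 0 [[0.08, 0.72, 2.42, 3.23, 1.4, -1.57]]
place a 10 40 [[-0.45, 0.72, 2.37, 1.98, 1.38, -1.52]]
place a 20 -40 []
place a 20 0 [[0.08, 0.57, 2.42, 3.23, 1.06, -1.59]]
place a 20 40 [[-0.41, 0.57, 2.37, 1.95, 1.14, -1.37]]
place a 30 -40 []
place a 30 0 [[0.08, 0.44, 2.38, 3.24, 0.72, -1.61]]
place a 30 40 [[-0.36, 0.45, 2.34, 1.86, 0.91, -1.18]]
place c 10 -40 [[-0.15, 0.72, 2.29, 3.71, 1.28, -1.65]]
place c 10 0 [[-0.73, 0.72, 2.42, 2.41, 1.4, -1.58]]
place c 10 40 [[-0.93, 0.74, 2.11, 1.47, 1.42, -1.28]]
place c 20 -40 [[-0.16, 0.59, 2.29, 3.75, 1.0, -1.73]]
place c 20 0 [[-0.7, 0.57, 2.42, 2.39, 1.1, -1.46]]
place c 20 40 [[-0.9, 0.63, 2.11, 1.41, 1.26, -1.16]]
place c 30 -40 [[-0.19, 0.48, 2.26, 3.84, 0.71, -1.87]]
place c 30 0 [[-0.66, 0.44, 2.37, 2.31, 0.8, -1.29]]
place c 30 40 [[-0.85, 0.54, 2.1, 1.32, 1.11, -1.01]]
```

The kinematic model fits to 0.04 mm, and the wrist can do the turn with joint 4 rolling over. Plan: grasp each can with the tool tilted back 25° and place it with the tool 25° below horizontal. Left can goes first.

>>> play_rows:
  motion:
    - [[0,0,0],[-7,0,0]]
    - [[0,0,0],[-7,0,0]]
    - [[0,0,0],[-7,0,0]]
    - [[0,0,0],[-6.9,0,0]]
    - [[-20,-6,3],[0,0,0]]
    - [[-34,-11,5],[0,0,0]]
    - [[-34,-11,5],[0,0,0]]
    - [[-34,-11,5],[0,0,0]]
    - [[-34,-11,5],[0,0,0]]
    - [[-34,-11,5],[0,0,0]]
    - [[-34,-11,5],[0,0,0]]
    - [[-34,-11,4],[0,0,0]]
    - [[-30,-9,3],[0,0,0]]
    - [[-15,-4,0],[0,0,0]]
    - [[0,0,0],[0,0,0]]
    - [[0,0,0],[0,0,0]]

```text
time_s: 56.58
eef_pos: [657.0, 173.2, 220.6]
ee_rot: [-0.0, -0.707, 0.707, -0.001]
force: [-0.1, 0.2, -0.3]
grip_width: 0.993
```

```bash
cat > can.py <<'E'
from h import *
def look(tag):
    s=ctrl.sense();c=camera("wrist",s);im=ctrl.capture("wrist");cv2.imwrite(f"pics/{tag}.png",im[:,:,::-1])
    g=cv2.cvtColor(im,cv2.COLOR_RGB2GRAY);hsv=cv2.cvtColor(im,cv2.COLOR_RGB2HSV)
    m=((g>95)&(hsv[:,:,1]<45)).astype(np.uint8)
    m=cv2.morphologyEx(m,cv2.MORPH_OPEN,np.ones((3,3)))
    n,l,st,ce=cv2.connectedComponentsWithStats(m)
    sp=[np.array(d['position'])*[512,384] for d in ctrl.spot_in("wrist","can0") if d['p']>.3]
    print(s['eef_pos'].round(1),s['time_s'],'spots',[(p.round(0),back(c,p,62)[:2].round(0)) for p in sp])
    for i in range(1,n):
        if st[i,4]>1500:
            k=np.argwhere(l==i)[:,::-1].astype(np.int32);h=cv2.convexHull(k);ap=cv2.approxPolyDP(h,4,True)[:,0]
            print('comp',st[i],[(p.tolist(),back(c,p,62)[:2].round(0).tolist()) for p in ap.astype(float)],'mean gray',g[l==i].mean().round())
    return im,g,l,c
if __name__=="__main__":
    import sys;look(sys.argv[1])
E
python3 can.py c1; python3 t.py
```

```text
[657.  173.2 220.6] 56.5833 spots [(array([251., 184.]), array([648., 177.])), (array([504., 179.]), array([654., -71.])), (array([501.,  23.]), array([790., -35.]))]
comp [ 490  127   22   99 1557] [([511.0, 225.0], [604.0, -90.0]), ([490.0, 215.0], [616.0, -66.0]), ([501.0, 130.0], [701.0, -56.0]), ([507.0, 127.0], [704.0, -61.0])] mean gray 114.0
comp [ 211  130   77  115 6264] [([287.0, 235.0], [594.0, 140.0]), ([235.0, 244.0], [583.0, 194.0]), ([211.0, 151.0], [682.0, 214.0]), ([219.0, 138.0], [694.0, 206.0]), ([267.0, 130.0], [701.0, 162.0])] mean gray 180.0
comp [  40  169   61   47 1907] [([100.0, 206.0], [626.0, 328.0]), ([56.0, 215.0], [616.0, 374.0]), ([40.0, 179.0], [654.0, 382.0]), ([86.0, 169.0], [664.0, 336.0])] mean gray 252.0
comp [ 356  244  156   83 8459] [([511.0, 314.0], [494.0, -118.0]), ([494.0, 326.0], [477.0, -103.0]), ([382.0, 315.0], [493.0, 28.0]), ([356.0, 257.0], [568.0, 65.0]), ([511.0, 244.0], [583.0, -96.0])] mean gray 167.0
comp [  170   261   190   110 13534] [([359.0, 329.0], [474.0, 52.0]), ([284.0, 355.0], [436.0, 138.0]), ([188.0, 370.0], [413.0, 254.0]), ([170.0, 282.0], [537.0, 266.0]), ([346.0, 261.0], [563.0, 76.0])] mean gray 168.0
[656.8 171.8 221.1] [ 0.9 -1.1 -0.5] [-0.01 -0.02 -0.03] 1.657 0.018 yaw 269.9
```

```bash
cat > plan.py <<'E'
from ik import *
def plan(*targets,s=None):
    s=s or ctrl.sense();p=s['eef_pos'];Rc=q2R(s['ee_rot']);q=s['joints']
    for pos,Rm in targets:
        pos=np.array(pos,float);rv=R.from_matrix(Rc.T@Rm).as_rotvec(degrees=True);d=Rm.T@(pos-p)
        best=min(ik(pos,Rm,15),key=lambda k:np.abs(k-q).max(),default=None)
        print("turn",rv.round(2),np.linalg.norm(rv).round(1),"then shift",d.round(1),np.linalg.norm(d).round(0),'q',None if best is None else best.round(2))
        p,Rc=pos,Rm;q=best if best is not None else q
E
python3 - <<'E'
from plan import *
Rg=Rtool(.2,np.radians(115));g=np.array([654.2,180.3,38]);t=g+19*Rg[:,2];print(t)
plan((t+[0,0,90],Rg),(t,Rg))
# after lift: hover, then yaw to psi about vertical, pitch up
pg=np.array([472,137,0.])
for psi in(20,30,40,50):
  print(psi)
  # TCP hover for place
  seq=[]
  q=None
  R1=Rtool(np.radians(psi),np.radians(115));R2=Rtool(np.radians(psi),np.radians(70));R3=Rtool(np.radians(psi),np.radians(25))
  for Rm in(R1,R2,R3):print([k.round(2).tolist() for k in ik(np.array([480,110,230.]),Rm,15)])
E
```

```text
[646.33031336 178.70473554  20.78015205]
turn [-24.99   2.44 -11.42] 27.6 then shift [ -8.8 -38.5 103.7] 111.0 q [ 0.11  1.04  0.64 -0.04  1.9   1.48]
turn [0. 0. 0.] 0.0 then shift [  0.  -38.   81.6] 90.0 q [ 0.11  1.12  0.71 -0.04  1.75  1.48]
20
[[0.05, 0.5, 1.3, -0.13, 1.77, 1.28]]
[[-0.09, 0.06, 1.85, 0.18, 0.92, 1.04]]
[[-0.34, -0.06, 2.38, 1.87, 0.65, -0.7]]
30
[[0.08, 0.49, 1.31, -0.18, 1.74, 1.13]]
[[-0.13, 0.07, 1.84, 0.25, 0.96, 0.8]]
[[-0.45, -0.02, 2.35, 1.63, 0.85, -0.65]]
40
[[0.11, 0.48, 1.33, -0.24, 1.7, 1.0]]
[[-0.15, 0.09, 1.82, 0.31, 1.02, 0.59]]
[[-0.52, 0.05, 2.28, 1.47, 1.03, -0.65]]
50
[[0.14, 0.46, 1.36, -0.29, 1.66, 0.86]]
[[-0.18, 0.11, 1.8, 0.34, 1.08, 0.38]]
[[-0.55, 0.12, 2.2, 1.33, 1.18, -0.67]]
```

>>> play_rows:
  motion:
    - [[0,0,0],[-5,0.5,-2.3]]
    - [[0,0,0],[-5,0.5,-2.3]]
    - [[0,0,0],[-5,0.5,-2.3]]
    - [[0,0,0],[-5,0.5,-2.3]]
    - [[0,0,0],[-5,0.5,-2.2]]
    - [[-2.2,-9.6,26],[0,0,0]]
    - [[-2.2,-9.6,26],[0,0,0]]
    - [[-2.2,-9.6,26],[0,0,0]]
    - [[-2.2,-9.7,25.7],[0,0,0]]
    - [[0,-9.5,20.4],[0,0,0]]
    - [[0,-9.5,20.4],[0,0,0]]
    - [[0,-9.5,20.4],[0,0,0]]
    - [[0,-6,12.9],[0,0,0]]
    - [[0,-3.5,7.5],[0,0,0]]
    - [[0,0,0],[0,0,0]]
    - [[0,0,0],[0,0,0]]
  fingers: 85
  squeeze: 80

```text
time_s: 58.02
eef_pos: [646.4, 179.3, 21.6]
ee_rot: [0.167, 0.756, -0.618, -0.136]
force: [0.7, -0.3, 0.3]
grip_width: 0.992
```

>>> play_rows:
  motion:
    - [[0,0,0],[0,0,0]]
    - [[0,0,0],[0,0,0]]
    - [[0,0,0],[0,0,0]]
    - [[0,0,0],[0,0,0]]
    - [[0,0,0],[0,0,0]]
    - [[0,0,0],[0,0,0]]
    - [[0,0,0],[0,0,0]]
  fingers: 45

```text
time_s: 58.6
eef_pos: [646.6, 179.8, 22.2]
ee_rot: [0.167, 0.756, -0.618, -0.136]
force: [2.5, -0.7, 6.5]
grip_width: 0.648
```

```bash
python3 t.py
```

```text
[646.6 179.8  22.2] [ 2.5 -0.7  6.5] [ 0.08 -0.09  0.04] 1.483 0.016 yaw -78.5
```

Can gripped (opening 55 mm). Lift, then plan the turn.

>>> play_rows:
  motion:
    - [[0,-4.2,-9],[0,0,0]]
    - [[0,-2,-4],[0,0,0]]
    - [[0,8,-17],[0,0,0]]
    - [[0,12,-26],[0,0,0]]
    - [[0,12,-26],[0,0,0]]
    - [[0,8,-17],[0,0,0]]
    - [[0,0,0],[0,0,0]]
    - [[0,0,0],[0,0,0]]

```text
time_s: 59.27
eef_pos: [657.1, 182.0, 124.9]
ee_rot: [0.167, 0.756, -0.618, -0.136]
force: [0.2, 0.4, -1.8]
grip_width: 0.647
```

```bash
python3 t.py; python3 - <<'E'
from plan import *
Rg=Rtool(.2,np.radians(115));ct=Rg.T@(np.array([639.5,177.3,34])-[646.6,179.8,22.2]);ct[0]=0;at=Rg.T@[np.cos(.2),np.sin(.2),0];print(ct,at)
psi=np.radians(40);R1=Rtool(psi,np.radians(115));R3=Rtool(psi,np.radians(25));print(R3@at)
h=np.array([480,110,235.])
C=np.array([472,137,165.]);tp=C-R3@ct;print(tp)
plan((h,R1),(h,R3),(tp,R3),(tp-[0,0,95],R3))
E
```

```text
[657.1 182.  124.9] [ 0.2  0.4 -1.8] [ 0.1  -0.32 -0.  ] 1.475 -0.005 yaw -78.5
[ 0.         11.74355239 -7.54375103] [ 1.23079293e-17 -9.06307787e-01 -4.22618262e-01]
[1.22966654e-16 8.58512150e-17 1.00000000e+00]
[481.03932443 144.58489379 172.45514603]
turn [ -0.09  12.   -25.8 ] 28.5 then shift [-58.6 211.4 -22.9] 221.0 q [ 0.11  0.47  1.32 -0.24  1.71  0.99]
turn [90. -0.  0.] 90.0 then shift [0. 0. 0.] 0.0 q [-0.52  0.03  2.28  1.45  1.03 -0.63]
turn [0. 0. 0.] 0.0 then shift [-25.8  47.   47.3] 71.0 q [-0.41  0.21  2.34  1.69  0.95 -0.91]
turn [0. 0. 0.] 0.0 then shift [ 0.  86.1 40.1] 95.0 q [-0.41  0.53  2.37  1.92  1.04 -1.31]
```

>>> play_rows:
  motion:
    - [[0,0,0],[0,2.4,-5.2]]
    - [[0,0,0],[0,2.4,-5.2]]
    - [[0,0,0],[0,2.4,-5.2]]
    - [[0,0,0],[0,2.4,-5.1]]
    - [[0,0,0],[0,2.4,-5.1]]
    - [[-5,18,-2],[0,0,0]]
    - [[-9,32,-3.5],[0,0,0]]
    - [[-9,32,-3.5],[0,0,0]]
    - [[-9,32,-3.5],[0,0,0]]
    - [[-9,32,-3.5],[0,0,0]]
    - [[-9,33,-3.5],[0,0,0]]
    - [[-8.6,32.4,-3.4],[0,0,0]]
    - [[0,0,0],[0,0,0]]

```text
time_s: 60.35
eef_pos: [476.8, 109.0, 236.6]
ee_rot: [0.196, 0.885, -0.413, -0.091]
force: [-0.0, 0.3, -0.4]
grip_width: 0.647
```

>>> play_rows:
  motion:
    - [[0,0,0],[3,0,0]]
    - [[0,0,0],[5,0,0]]
    - [[0,0,0],[5,0,0]]
    - [[0,0,0],[5,0,0]]
    - [[0,0,0],[5,0,0]]
    - [[0,0,0],[5,0,0]]
    - [[0,0,0],[5,0,0]]
    - [[0,0,0],[5,0,0]]
    - [[0,0,0],[5,0,0]]
    - [[0,0,0],[5,0,0]]
    - [[0,0,0],[5,0,0]]
    - [[0,0,0],[5,0,0]]
    - [[0,0,0],[5,0,0]]
    - [[0,0,0],[5,0,0]]
    - [[0,0,0],[5,0,0]]
    - [[0,0,0],[5,0,0]]
    - [[0,0,0],[5,0,0]]
    - [[0,0,0],[5,0,0]]
    - [[0,0,0],[2,0,0]]
    - [[0,0,0],[0,0,0]]

```text
time_s: 62.02
eef_pos: [478.9, 109.6, 232.1]
ee_rot: [-0.487, 0.764, -0.359, 0.225]
force: [0.1, 0.1, -0.6]
grip_width: 0.649
```

```bash
python3 t.py; python3 - <<'E'
from plan import *
s=ctrl.sense();print(s['joints'].round(2),s['time_s'],s['grip_width'])
psi=np.radians(40);R3=Rtool(psi,np.radians(25));ct=np.array([0,11.74,-7.54])
C=np.array([467.5,143.1,165.]);tp=C-R3@ct;plan((tp,R3),(tp-[0,0,90],R3))
print('can centre now',s['eef_pos']+q2R(s['ee_rot'])@ct)
E
```

```text
[478.9 109.6 232.1] [ 0.1  0.1 -0.6] [-0.38  0.49  0.02] -0.632 -0.967 yaw -50.4
[-0.52  0.04  2.28  1.46  1.03 -0.63] 62.0167 0.6490781587270577
turn [ 0.09  0.04 -0.38] 0.4 then shift [-33.   43.7  47.5] 72.0 q [-0.39  0.2   2.35  1.71  0.95 -0.91]
turn [0. 0. 0.] 0.0 then shift [ 0.  81.6 38. ] 90.0 q [-0.39  0.51  2.38  1.93  1.03 -1.31]
can centre now [469.81106859 102.07680599 224.66301692]
```

>>> play_rows:
  motion:
    - [[-8,11,12],[0,0,0]]
    - [[-15,20,21],[0,0,0]]
    - [[-10,12.7,14.5],[0,0,0]]
    - [[0,0,0],[0,0,0]]
    - [[0,0,0],[0,0,0]]

```text
time_s: 62.43
eef_pos: [477.0, 151.7, 174.1]
ee_rot: [-0.487, 0.765, -0.357, 0.225]
force: [-0.4, -1.0, -1.3]
grip_width: 0.646
```

```bash
python3 t.py; python3 - <<'E'
from plan import *
s=ctrl.sense();ct=np.array([0,11.74,-7.54]);Rm=q2R(s['ee_rot']);C=s['eef_pos']+Rm@ct;print('can',C)
a=Rm@np.array([0,-.906,-.423]);x=Rm[:,0];y=np.cross(a,x)
for n in("side","top"):
    im=ctrl.capture(n);cv2.imwrite(f"pics/{n}22.png",im[:,:,::-1]);c=camera(n)
    pts=[proj(c,C+sx*52*a+i*28*x+j*28*y).round(0).tolist() for sx in(-1,1) for i,j in((-1,-1),(1,-1),(1,1),(-1,1))];print(n,pts)
    for k in("dry_can","can0"):print(k,[(round(d['p'],2),(np.array(d['position'])*[512,384]).round().tolist()) for d in ctrl.spot_in(n,k)],'pred',proj(c,C).round())
    h=cv2.cvtColor(im,cv2.COLOR_RGB2HSV)
    if n=="side":
        m=((h[:,:,1]<45)&(h[:,:,2]>90)).astype(np.uint8);u=proj(c,C).astype(int)
        for r in range(u[1]-36,u[1]+40,4):print(r,''.join('#' if v else '.' for v in m[r,u[0]-36:u[0]+36]))
E
```

```text
[477.  151.7 174.1] [-0.4 -1.  -1.3] [-0.44  0.47 -0.02] -0.897 -0.275 yaw -50.0
can [467.96860552 144.13971648 166.71932277]
side [[285.0, 249.0], [279.0, 231.0], [258.0, 235.0], [264.0, 254.0], [288.0, 227.0], [281.0, 208.0], [258.0, 213.0], [264.0, 233.0]]
dry_can [(0.9, [302.0, 162.0])] pred [272. 232.]
can0 [(0.9, [258.0, 164.0]), (0.7, [203.0, 159.0])] pred [272. 232.]
195 ............................................##...###...........#..######
199 ...........................................###..........................
203 .........................................###.............#####..........
207 .......................................#####............................
211 ..................................##############........................
215 ........................############################....#...............
219 ........................#############################.####..............
223 ..........................##########################..##................
227 ...........................###########################..................
231 .........................
[... 317 characters left out ...]
.................####...###...........
251 ......................##...##...............#....#####...###............
255 ....................###..#####...########.###...#####...##..............
259 ...................##...#####....#######...#...#####..###...............
263 .................##########...####.########..#####...##.................
267 ................#########################...#####..###..................
top [[201.0, 237.0], [213.0, 226.0], [203.0, 215.0], [191.0, 225.0], [197.0, 234.0], [209.0, 223.0], [199.0, 211.0], [186.0, 222.0]]
dry_can [(0.51, [290.0, 215.0])] pred [200. 224.]
can0 [(0.92, [273.0, 181.0]), (0.8, [199.0, 222.0]), (0.79, [265.0, 139.0])] pred [200. 224.]
```

Can's top face appears exactly where predicted, so it hangs upright above the peg. Lowering.

>>> play_rows:
  motion:
    - [[0,9.1,4.2],[0,0,0]]
    - [[0,18.1,8.5],[0,0,0]]
    - [[0,18.1,8.5],[0,0,0]]
    - [[0,13.6,6.3],[0,0,0]]
    - [[0,9.1,4.2],[0,0,0]]
    - [[0,5.4,2.5],[0,0,0]]
    - [[0,3.6,1.7],[0,0,0]]
    - [[0,0,0],[0,0,0]]
    - [[0,0,0],[0,0,0]]

```text
time_s: 63.48
eef_pos: [477.7, 150.9, 90.6]
ee_rot: [-0.487, 0.764, -0.356, 0.227]
force: [0.6, 0.6, -0.7]
grip_width: 0.648
```

>>> play_rows:
  motion:
    - [[0,1.8,0.85],[0,0,0]]
    - [[0,1.8,0.85],[0,0,0]]
    - [[0,0.9,0.4],[0,0,0]]
    - [[0,0.9,0.4],[0,0,0]]
    - [[0,0,0],[0,0,0]]

```text
time_s: 63.9
eef_pos: [477.4, 151.1, 84.1]
ee_rot: [-0.487, 0.764, -0.356, 0.227]
force: [-0.8, 0.3, -2.3]
grip_width: 0.647
```

>>> play_rows:
  motion:
    - [[0,0.9,0.42],[0,0,0]]
    - [[0,0.9,0.42],[0,0,0]]
    - [[0,0.9,0.42],[0,0,0]]
    - [[0,0.9,0.42],[0,0,0]]
    - [[0,0,0],[0,0,0]]

```text
time_s: 64.32
eef_pos: [477.4, 151.1, 80.0]
ee_rot: [-0.487, 0.764, -0.357, 0.227]
force: [-0.6, 0.1, -1.0]
grip_width: 0.646
```

>>> play_rows:
  motion:
    - [[0,0.9,0.42],[0,0,0]]
    - [[0,0.9,0.42],[0,0,0]]
    - [[0,0,0],[0,0,0]]
    - [[0,0,0],[0,0,0]]

```text
time_s: 64.65
eef_pos: [477.7, 151.1, 78.9]
ee_rot: [-0.488, 0.764, -0.356, 0.228]
force: [-1.9, -0.1, 4.8]
grip_width: 0.649
```

>>> play_rows:
  motion:
    - [[0,0,0],[0,0,0]]
    - [[0,0,0],[0,0,0]]
    - [[0,0,0],[0,0,0]]
    - [[0,0,0],[0,0,0]]
    - [[0,0,-4],[0,0,0]]
    - [[0,0,-10],[0,0,0]]
    - [[0,0,-20],[0,0,0]]
    - [[0,0,-25],[0,0,0]]
    - [[0,0,-20],[0,0,0]]
    - [[0,-10,-10],[0,0,0]]
    - [[0,-30,0],[0,0,0]]
    - [[0,-35,0],[0,0,0]]
    - [[0,-35,0],[0,0,0]]
    - [[0,-25,0],[0,0,0]]
    - [[0,0,0],[0,0,0]]
  fingers: 75

```text
time_s: 65.9
eef_pos: [460.5, 136.5, 242.6]
ee_rot: [-0.488, 0.764, -0.353, 0.23]
force: [-0.4, 0.0, -0.2]
grip_width: 0.879
```

```bash
python3 t.py; python3 - <<'E'
from plan import *
s=ctrl.sense();print(s['joints'].round(2),s['time_s'])
im=ctrl.capture("side");cv2.imwrite("pics/side23.png",im[:,:,::-1]);c=camera("side")
t=ctrl.capture("top");ct=camera("top");cv2.imwrite("pics/top23.png",t[:,:,::-1])
C=np.array([467.5,144,70])
for n,cc in(("side",c),("top",ct)):
  for k in("can0","dry_can"):print(n,k,[(round(d['p'],2),(np.array(d['position'])*[512,384]).round().tolist()) for d in ctrl.spot_in(n,k)])
for th in(40,):
  a=np.radians(th)
  for z in(18,122):print([proj(c,C+[28*(i*np.cos(a)-j*np.sin(a)),28*(i*np.sin(a)+j*np.cos(a)),z-70]).round(0).tolist() for i,j in((-1,-1),(1,-1),(1,1),(-1,1))])
h=cv2.cvtColor(im,cv2.COLOR_RGB2HSV);g=h[:,:,2]
m=((h[:,:,1]<45)&(g>90));u=proj(c,C).astype(int)
for r in range(u[1]-40,u[1]+30,3):print(r,''.join('#' if v else '.' for v in m[r,u[0]-36:u[0]+36]))
plan((np.array([650,-130,230.]),Rtool(0,np.pi/2)))
E
```

```text
[460.5 136.5 242.6] [-0.4  0.  -0.2] [-0.28  0.3  -0.01] -0.606 1.434 yaw -49.6
[-0.47 -0.04  2.32  1.48  0.99 -0.61] 65.9
side can0 [(0.9, [274.0, 250.0]), (0.78, [203.0, 161.0]), (0.64, [259.0, 169.0]), (0.3, [235.0, 378.0]), (0.2, [276.0, 271.0])]
side dry_can [(0.71, [272.0, 250.0]), (0.7, [304.0, 157.0])]
top can0 [(0.76, [272.0, 182.0]), (0.74, [201.0, 226.0]), (0.69, [261.0, 139.0])]
top dry_can [(0.71, [288.0, 216.0]), (0.43, [336.0, 192.0]), (0.16, [330.0, 198.0])]
[[278.0, 249.0], [259.0, 253.0], [264.0, 271.0], [284.0, 266.0]]
[[279.0, 229.0], [258.0, 234.0], [264.0, 253.0], [286.0, 248.0]]
210 ......................................##...####...####..################
213 .....................................##...####.######..#####..########..
216 ...................................###..###################..#####......
219 ...................................##..####..#############.########.....
222 .................................###..#####..######.########............
225 ................................##...#####...#########..................
228 .........................
[... 769 characters left out ...]
##....##############......##...##...............
261 ..................####.####...##########..............##................
264 .................##################..................##.................
267 ................#####################........###....##..................
270 ..............##################################...##...................
273 .............##########.........###########..##...###...................
276 ............#########.............########...#...##.....................
279 ...........##########.............#######...#######.....................
turn [-62.13  22.74  35.42] 75.0 then shift [ 265.5 -191.1    6.9] 327.0 q [-0.37  0.63  1.02 -0.    1.49  1.2 ]
```

First can stands on its peg as predicted. Now the right can.

>>> play_rows:
  motion:
    - [[0,0,0],[-4,0,0]]
    - [[0,0,0],[-5.5,0,0]]
    - [[0,0,0],[-5.5,0,0]]
    - [[0,0,0],[-5.5,0,0]]
    - [[0,0,0],[-5.5,0,0]]
    - [[0,0,0],[-5.5,0,0]]
    - [[0,0,0],[-5.5,0,0]]
    - [[0,0,0],[-5.5,0,0]]
    - [[0,0,0],[-5.5,0,0]]
    - [[0,0,0],[-5.5,0,0]]
    - [[0,0,0],[-5.5,0,0]]
    - [[0,0,0],[-6,0,0]]
    - [[0,0,0],[0,0,7]]
    - [[0,0,0],[0,0,7]]
    - [[0,0,0],[0,0,7]]
    - [[0,0,0],[0,0,7]]
    - [[0,0,0],[0,0,7]]
    - [[0,0,0],[0,0,5]]
    - [[0,0,0],[0,0,0]]

```text
time_s: 67.78
eef_pos: [459.0, 135.3, 236.8]
ee_rot: [-0.001, -0.706, 0.708, 0.001]
force: [-0.6, 0.2, 1.1]
grip_width: 0.876
```

```bash
python3 t.py; python3 - <<'E'
from plan import *
plan((np.array([655,-130,225.]),Rtool(0,np.pi/2)))
E
```

```text
[459.  135.3 236.8] [-0.6  0.2  1.1] [ 0.03  0.02 -0.02] 1.615 1.318 yaw 269.8
turn [ 0.18  0.03 -0.21] 0.3 then shift [ 265.3 -196.    11.8] 330.0 q [-0.37  0.65  1.01 -0.    1.49  1.2 ]
```

>>> play_rows:
  motion:
    - [[15,-11,1],[0,0,0]]
    - [[30,-22,1.4],[0,0,0]]
    - [[30,-22,1.4],[0,0,0]]
    - [[30,-22,1.4],[0,0,0]]
    - [[30,-22,1.4],[0,0,0]]
    - [[30,-22,1.4],[0,0,0]]
    - [[30,-22,1.4],[0,0,0]]
    - [[30,-22,1.4],[0,0,0]]
    - [[25,-19,1],[0,0,0]]
    - [[15,-12,0],[0,0,0]]
    - [[0,0,0],[0,0,0]]
    - [[0,0,0],[0,0,0]]
  fingers: 85

```text
time_s: 68.78
eef_pos: [655.0, -130.0, 224.4]
ee_rot: [0.0, 0.707, -0.707, -0.002]
force: [-0.1, -0.9, 0.5]
grip_width: 0.994
```

```bash
python3 can.py c2
```

```text
[ 655.  -130.   224.4] 68.7833 spots [(array([218.,  19.]), array([792., -98.])), (array([ 37., 305.]), array([501., 118.])), (array([462., 315.]), array([ 488., -368.])), (array([257., 175.]), array([ 654., -132.]))]
comp [ 222  122   68  110 6253] [([287.0, 228.0], [597.0, -163.0]), ([235.0, 231.0], [594.0, -109.0]), ([222.0, 131.0], [697.0, -99.0]), ([264.0, 122.0], [706.0, -138.0]), ([282.0, 126.0], [702.0, -155.0])] mean gray 214.0
comp [ 404  177   86   79 2217] [([489.0, 177.0], [653.0, -361.0]), ([471.0, 216.0], [611.0, -352.0]), ([417.0, 254.0], [567.0, -304.0]), ([404.0, 254.0], [567.0, -290.0]), ([408.0, 184.0], [645.0, -282.0])] mean gray 124.0
comp [ 456  220   54   73 2042] [([509.0, 221.0], [605.0, -392.0]), ([490.0, 289.0], [523.0, -392.0]), ([456.0, 292.0], [519.0, -355.0]), ([464.0, 224.0], [602.0, -347.0])] mean gray 148.0
comp [  150   235   204   135 15355] [([353.0, 357.0], [426.0, -249.0]), ([312.0, 369.0], [407.0, -200.0]), ([153.0, 322.0], [477.0, -11.0]), ([150.0, 254.0], [566.0, -17.0]), ([337.0, 235.0], [589.0, -216.0])] mean gray 154.0
comp [   0  254  145   85 5694] [([144.0, 254.0], [566.0, -11.0]), ([99.0, 305.0], [501.0, 48.0]), ([77.0, 320.0], [480.0, 76.0]), ([0.0, 338.0], [454.0, 173.0]), ([0.0, 269.0], [548.0, 149.0])] mean gray 126.0
```

```bash
python3 - <<'E'
from plan import *
y=.075;Rg=Rtool(y,np.radians(115));g=np.array([662.3,-131,38]);t=g+19*Rg[:,2]
psi=np.radians(40);R1=Rtool(psi,np.radians(115));R2=Rtool(psi,np.radians(70));R3=Rtool(psi,np.radians(25))
h=np.array([485,0,235.]);C=np.array([480.1,33.9,165])
ct=np.array([0,11.74,-7.54]);tp=C-R3@ct
plan((t+[0,0,90],Rg),(t,Rg),(t+[0,0,100],Rg),(h,R1),(h,R2),(h,R3),(tp,R3),(tp-[0,0,95],R3))
E
```

```text
turn [-24.93   0.99  -4.11] 25.3 then shift [  3.  -47.9 104.5] 115.0 q [-0.31  1.02  0.68 -0.17  1.85  1.17]
turn [0. 0. 0.] 0.0 then shift [  0.  -38.   81.6] 90.0 q [-0.31  1.1   0.75 -0.16  1.7   1.2 ]
turn [0. 0. 0.] 0.0 then shift [  0.   42.3 -90.6] 100.0 q [-0.31  1.01  0.67 -0.17  1.87  1.17]
turn [  0.    15.09 -32.36] 35.7 then shift [-209.6   89.1  -84.5] 243.0 q [-0.08  0.43  1.38 -0.3   1.64  0.82]
turn [45. -0. -0.] 45.0 then shift [0. 0. 0.] 0.0 q [-0.41  0.09  1.8   0.35  1.11  0.33]
turn [45.  0.  0.] 45.0 then shift [0. 0. 0.] 0.0 q [-0.8   0.12  2.18  1.28  1.23 -0.66]
turn [0. 0. 0.] 0.0 then shift [-29.1  44.1  53.5] 75.0 q [-0.69  0.25  2.27  1.44  1.12 -0.88]
turn [0. 0. 0.] 0.0 then shift [ 0.  86.1 40.1] 95.0 q [-0.69  0.55  2.29  1.6   1.1  -1.24]
```

>>> play_rows:
  motion:
    - [[0,0,0],[-5,0.2,-0.8]]
    - [[0,0,0],[-5,0.2,-0.8]]
    - [[0,0,0],[-5,0.2,-0.8]]
    - [[0,0,0],[-5,0.2,-0.8]]
    - [[0,0,0],[-5,0.2,-0.9]]
    - [[0.8,-12,26.1],[0,0,0]]
    - [[0.8,-12,26.1],[0,0,0]]
    - [[0.7,-12,26.1],[0,0,0]]
    - [[0.7,-11.9,26.2],[0,0,0]]
    - [[0,-9.5,20.4],[0,0,0]]
    - [[0,-9.5,20.4],[0,0,0]]
    - [[0,-9.5,20.4],[0,0,0]]
    - [[0,-6,12.9],[0,0,0]]
    - [[0,-3.5,7.5],[0,0,0]]
    - [[0,0,0],[0,0,0]]
    - [[0,0,0],[0,0,0]]

```text
time_s: 70.22
eef_pos: [655.1, -132.3, 22.3]
ee_rot: [0.159, 0.715, -0.665, -0.147]
force: [-0.2, -0.0, -0.4]
grip_width: 0.998
```

>>> play_rows:
  motion:
    - [[0,0,0],[0,0,0]]
    - [[0,0,0],[0,0,0]]
    - [[0,0,0],[0,0,0]]
    - [[0,0,0],[0,0,0]]
    - [[0,0,0],[0,0,0]]
    - [[0,0,0],[0,0,0]]
    - [[0,0,0],[0,0,0]]
  fingers: 45

```text
time_s: 70.8
eef_pos: [655.4, -132.6, 22.8]
ee_rot: [0.158, 0.715, -0.665, -0.146]
force: [2.5, 0.1, 6.1]
grip_width: 0.644
```

```bash
python3 t.py
```

```text
[ 655.4 -132.6   22.8] [2.5 0.1 6.1] [ 0.11 -0.03 -0.  ] 1.197 0.046 yaw -85.8
```

Gripped. Lift, turn, travel, pitch.

>>> play_rows:
  motion:
    - [[0,4,-9],[0,0,0]]
    - [[0,8,-17],[0,0,0]]
    - [[0,12,-26],[0,0,0]]
    - [[0,11,-24],[0,0,0]]
    - [[0,7.3,-14.6],[0,0,0]]
    - [[0,0,0],[0,2.5,-5.4]]
    - [[0,0,0],[0,2.5,-5.4]]
    - [[0,0,0],[0,2.5,-5.4]]
    - [[0,0,0],[0,2.5,-5.4]]
    - [[0,0,0],[0,2.5,-5.4]]
    - [[0,0,0],[0,2.5,-5.4]]
    - [[-15,6.4,-6],[0,0,0]]
    - [[-30,12.7,-12],[0,0,0]]
    - [[-32,13.6,-13],[0,0,0]]
    - [[-32,13.6,-13],[0,0,0]]
    - [[-32,13.6,-13],[0,0,0]]
    - [[-32,13.6,-13],[0,0,0]]
    - [[-25,10.6,-10],[0,0,0]]
    - [[-12,5,-4.5],[0,0,0]]
    - [[0,0,0],[0,0,0]]

```text
time_s: 72.47
eef_pos: [484.8, 1.0, 237.7]
ee_rot: [0.195, 0.885, -0.413, -0.091]
force: [0.4, 0.1, -0.9]
grip_width: 0.644
```

>>> play_rows:
  motion:
    - [[0,0,0],[3,0,0]]
    - [[0,0,0],[5,0,0]]
    - [[0,0,0],[5,0,0]]
    - [[0,0,0],[5,0,0]]
    - [[0,0,0],[5,0,0]]
    - [[0,0,0],[5,0,0]]
    - [[0,0,0],[5,0,0]]
    - [[0,0,0],[5,0,0]]
    - [[0,0,0],[5,0,0]]
    - [[0,0,0],[5,0,0]]
    - [[0,0,0],[5,0,0]]
    - [[0,0,0],[5,0,0]]
    - [[0,0,0],[5,0,0]]
    - [[0,0,0],[5,0,0]]
    - [[0,0,0],[5,0,0]]
    - [[0,0,0],[5,0,0]]
    - [[0,0,0],[5,0,0]]
    - [[0,0,0],[5,0,0]]
    - [[0,0,0],[2,0,0]]
    - [[0,0,0],[0,0,0]]

```text
time_s: 74.13
eef_pos: [485.5, -1.8, 234.0]
ee_rot: [-0.487, 0.763, -0.359, 0.226]
force: [0.1, 0.8, -0.7]
grip_width: 0.646
```

```bash
python3 t.py; python3 - <<'E'
from plan import *
Rg=Rtool(.075,np.radians(115));ct=Rg.T@(np.array([647.4,-132.1,34])-[655.4,-132.6,22.8]);print(ct);ct[0]=0
R3=Rtool(np.radians(40),np.radians(25));C=np.array([480.1,33.9,165.]);tp=C-R3@ct;plan((tp,R3),(tp-[0,0,90],R3))
E
```

```text
[485.5  -1.8 234. ] [ 0.1  0.8 -0.7] [-0.41  0.51 -0.03] -0.662 -0.73 yaw -50.4
[-1.09803207 11.92944977 -6.79503891]
turn [ 0.   -0.14 -0.35] 0.4 then shift [-30.8  42.7  53. ] 75.0 q [-0.69  0.25  2.27  1.44  1.12 -0.88]
turn [0. 0. 0.] 0.0 then shift [ 0.  81.6 38. ] 90.0 q [-0.69  0.53  2.3   1.59  1.1  -1.22]
```

>>> play_rows:
  motion:
    - [[-8,11,13],[0,0,0]]
    - [[-14,20,25],[0,0,0]]
    - [[-8.8,11.7,15],[0,0,0]]
    - [[0,0,0],[0,0,0]]
    - [[0,0,0],[0,0,0]]

```text
time_s: 74.55
eef_pos: [489.1, 42.6, 174.4]
ee_rot: [-0.487, 0.764, -0.357, 0.226]
force: [0.9, -0.1, -0.8]
grip_width: 0.647
```

```bash
python3 t.py; cat > chk.py <<'E'
from plan import *
def show(C,psi=40):
    im=ctrl.capture("side");c=camera("side");a=np.radians(psi)
    print('top face pred',[proj(c,C+np.array([28*(i*np.cos(a)-j*np.sin(a)),28*(i*np.sin(a)+j*np.cos(a)),52])).round(0).tolist() for i,j in((-1,-1),(1,-1),(1,1),(-1,1))])
    h=cv2.cvtColor(im,cv2.COLOR_RGB2HSV);m=((h[:,:,1]<45)&(h[:,:,2]>90));u=proj(c,C).astype(int);print('x0',u[0]-36)
    for r in range(u[1]-36,u[1]+25,3):print(r,''.join('#' if v else '.' for v in m[r,u[0]-36:u[0]+36]))
    t=ctrl.capture("top")
    for n in("side","top"):print(n,[(round(d['p'],2),(np.array(d['position'])*[512,384]).round().tolist()) for d in ctrl.spot_in(n,"can0")],proj(camera(n),C).round())
E
python3 - <<'E'
from chk import *
s=ctrl.sense();C=s['eef_pos']+q2R(s['ee_rot'])@np.array([0,11.93,-6.8]);print(C);show(C)
E
```

```text
[489.1  42.6 174.4] [ 0.9 -0.1 -0.8] [-0.36  0.44 -0.07] -0.87 -0.212 yaw -50.1
[480.45832082  35.38370023 166.49424681]
top face pred [[293.0, 174.0], [272.0, 179.0], [278.0, 196.0], [300.0, 191.0]]
x0 249
161 ............................................####..##...........####.....
164 ..........................................##................####........
167 .........................................##.............................
170 ........................................##..............................
173 ......................................####..............................
176 ....................................##########..........................
179 ........................#######################.........................
182 ........................#########################...#####...............
185 .........................#################################..............
188 ..........................############################..................
191 ...........................##########################...................
194 .............................#############
[... 226 characters left out ...]
###................................
206 ...................................................####.................
209 .........................#........................####...##.............
212 .......................##........................####...##..............
215 ......................##........................####...##...............
218 .....................##...###.......########...####...##................
221 ....................##...####.#############...####..###.................
side [(0.93, [272.0, 247.0]), (0.73, [287.0, 195.0]), (0.67, [202.0, 160.0])] [285. 197.]
top [(0.74, [261.0, 138.0]), (0.71, [205.0, 221.0]), (0.67, [231.0, 221.0]), (0.35, [126.0, 245.0])] [231. 220.]
```

Upright and over the second peg. Lowering.

>>> play_rows:
  motion:
    - [[0,9.1,4.2],[0,0,0]]
    - [[0,18.1,8.5],[0,0,0]]
    - [[0,18.1,8.5],[0,0,0]]
    - [[0,13.6,6.3],[0,0,0]]
    - [[0,9.1,4.2],[0,0,0]]
    - [[0,5.4,2.5],[0,0,0]]
    - [[0,3.6,1.7],[0,0,0]]
    - [[0,2.7,1.25],[0,0,0]]
    - [[0,1.8,0.85],[0,0,0]]
    - [[0,0.9,0.42],[0,0,0]]
    - [[0,0,0],[0,0,0]]
    - [[0,0,0],[0,0,0]]

```text
time_s: 75.75
eef_pos: [488.8, 42.8, 84.0]
ee_rot: [-0.487, 0.764, -0.357, 0.227]
force: [0.1, -0.0, -2.2]
grip_width: 0.647
```

>>> play_rows:
  motion:
    - [[0,0.9,0.42],[0,0,0]]
    - [[0,0.9,0.42],[0,0,0]]
    - [[0,0.9,0.42],[0,0,0]]
    - [[0,0,0],[0,0,0]]
    - [[0,0,0],[0,0,0]]

```text
time_s: 76.17
eef_pos: [488.7, 42.8, 80.7]
ee_rot: [-0.487, 0.764, -0.357, 0.227]
force: [0.3, -0.1, -1.6]
grip_width: 0.646
```

>>> play_rows:
  motion:
    - [[0,0.9,0.42],[0,0,0]]
    - [[0,0.9,0.42],[0,0,0]]
    - [[0,0,0],[0,0,0]]
    - [[0,0,0],[0,0,0]]

```text
time_s: 76.5
eef_pos: [488.7, 42.8, 78.7]
ee_rot: [-0.487, 0.764, -0.358, 0.227]
force: [-0.1, -0.4, -2.0]
grip_width: 0.645
```

>>> play_rows:
  motion:
    - [[0,0.5,0.2],[0,0,0]]
    - [[0,0,0],[0,0,0]]
    - [[0,0,0],[0,0,0]]

```text
time_s: 76.75
eef_pos: [488.8, 42.8, 78.6]
ee_rot: [-0.487, 0.764, -0.357, 0.227]
force: [-1.5, -1.1, 5.0]
grip_width: 0.647
```

Contact. Release, draw back and check everything.

>>> play_rows:
  motion:
    - [[0,0,0],[0,0,0]]
    - [[0,0,0],[0,0,0]]
    - [[0,0,0],[0,0,0]]
    - [[0,0,0],[0,0,0]]
    - [[0,0,-4],[0,0,0]]
    - [[0,0,-10],[0,0,0]]
    - [[0,0,-20],[0,0,0]]
    - [[0,0,-25],[0,0,0]]
    - [[0,0,-20],[0,0,0]]
    - [[0,-10,-10],[0,0,0]]
    - [[0,-30,0],[0,0,0]]
    - [[0,-35,0],[0,0,0]]
    - [[0,-35,0],[0,0,0]]
    - [[0,-25,0],[0,0,0]]
    - [[0,0,0],[0,0,0]]
  fingers: 75

```text
time_s: 78.0
eef_pos: [471.6, 28.1, 242.0]
ee_rot: [-0.486, 0.765, -0.355, 0.23]
force: [0.2, -0.6, -0.2]
grip_width: 0.878
```

```bash
python3 t.py; python3 - <<'E'
from chk import *
show(np.array([480.4,35,70.]))
c=camera("side")
print("key",[(round(d['p'],2),(np.array(d['position'])*[512,384]).round(1).tolist()) for d in ctrl.spot_in("side","key")],'pred home',proj(c,(584.2,-362,115)).round(1))
# compare start vs now around key/stand, dry can, tape, meter, mouse
a=cv2.imread("pics/side0.png").astype(int);b=ctrl.capture("side")[:,:,::-1].astype(int);cv2.imwrite("pics/side_end.png",b)
for n,(x,y,w) in dict(key=(300,112,28),dry=(305,158,14),tape=(352,136,16),meter=(190,313,36),mouse=(234,372,12),red=(203,160,20)).items():
    d=np.abs(a[y-w:y+w,x-w:x+w]-b[y-w:y+w,x-w:x+w]).max(2);print(n,(d>40).mean().round(3))
x,y,w=300,108,24
d=np.abs(a-b).max(2)
for r in range(y-w,y+w,2):print(''.join('#' if v>40 else '.' for v in d[r,x-w:x+w]))
E
```

```text
[471.6  28.1 242. ] [ 0.2 -0.6 -0.2] [-0.27  0.3   0.02] -0.648 1.21 yaw -49.8
top face pred [[291.0, 197.0], [272.0, 201.0], [277.0, 218.0], [297.0, 213.0]]
x0 247
181 .....................................###..####..###################.....
184 ....................................###..###########..#########.........
187 ...................................##...############.####...............
190 ..................................##..#####.###########..........##.....
193 .................................##..#####.############..#####.###......
196 ...............................###..####...###########..#####..##.......
199 ...............................###################..#.######..##........
202 .........................############################.#####..##.........
205 ..........................########################...####.#.##..........
208 ............................######################..####...###..........
211 .............................##########################...###...........
214 .............................#########################...###............
217 .......
[... 1684 characters left out ...]
...........................................
..........####..................................
..............##................................
................................................
................................................
........................................#.......
................................................
................................................
................................................
................................................
................................................
................................................[ WARN:0@7.275] global loadsave.cpp:1063 imwrite_ Unsupported depth image for selected encoder is fallbacked to CV_8U.
```

Key region matches the start picture, and both cans stand where planned. I'll back the arm up and check the dry can and tape without occlusion or shadow.

>>> play_rows:
  motion:
    - [[0,0,-20],[0,0,0]]
    - [[0,-20,-30],[0,0,0]]
    - [[0,-30,-20],[0,0,0]]
    - [[0,-35,0],[0,0,0]]
    - [[0,-30,0],[0,0,0]]
    - [[30,-10,0],[0,0,0]]
    - [[30,0,0],[0,0,0]]
    - [[0,0,0],[0,0,0]]
    - [[0,0,0],[0,0,0]]

```text
time_s: 79.05
eef_pos: [501.4, -26.4, 379.6]
ee_rot: [-0.487, 0.763, -0.359, 0.226]
force: [-0.2, 0.6, -0.9]
grip_width: 0.88
```

```bash
python3 t.py; python3 - <<'E'
from h import *
for n in("side","top"):
    a=cv2.imread(f"pics/{n}0.png",0);b=cv2.cvtColor(ctrl.capture(n),cv2.COLOR_RGB2GRAY);cv2.imwrite(f"pics/{n}_end.png",b);c=camera(n)
    for k in("dry_can","tape","key","can0","meter"):print(n,k,[(round(d['p'],2),(np.array(d['position'])*[512,384]).round().tolist()) for d in ctrl.spot_in(n,k)])
    ea,eb=cv2.Canny(a,60,150),cv2.Canny(b,60,150)
    for nm,X,w in(("dry",(506,-191,80),16),("tape",(410,-415,30),18)):
        u,v=proj(c,X).astype(int);T=ea[v-w:v+w,u-w:u+w];r=cv2.matchTemplate(cv2.dilate(eb[v-w-6:v+w+6,u-w-6:u+w+6],np.ones((2,2))),cv2.dilate(T,np.ones((2,2))),cv2.TM_CCOEFF_NORMED);_,m,_,l=cv2.minMaxLoc(r);print(nm,round(m,2),'shift',l[0]-6,l[1]-6)
E
```

```text
[501.4 -26.4 379.6] [-0.2  0.6 -0.9] [-0.23  0.38 -0.02] -0.24 -0.019 yaw -50.3
side dry_can [(0.83, [305.0, 162.0]), (0.27, [287.0, 216.0])]
side tape [(0.91, [352.0, 135.0])]
side key [(0.64, [252.0, 106.0]), (0.56, [302.0, 111.0]), (0.52, [315.0, 104.0])]
side can0 [(0.83, [272.0, 249.0]), (0.71, [202.0, 160.0]), (0.65, [286.0, 215.0]), (0.31, [231.0, 378.0])]
side meter [(0.89, [192.0, 316.0]), (0.27, [304.0, 162.0])]
dry 0.74 shift 0 0
tape 0.56 shift 0 0
top dry_can [(0.61, [289.0, 216.0])]
top tape [(0.83, [355.0, 237.0])]
top key [(0.77, [378.0, 192.0]), (0.66, [329.0, 144.0]), (0.57, [217.0, 227.0]), (0.49, [337.0, 191.0])]
top can0 [(0.81, [264.0, 138.0]), (0.57, [201.0, 224.0]), (0.54, [232.0, 221.0])]
top meter [(0.79, [152.0, 199.0])]
dry 0.44 shift 0 0
tape 0.71 shift 0 0
```

```bash
python3 -c "
from rig import ctrl
print(ctrl.finish_job())"
```

```text
the job is handed in; nothing more can be done
None
```

I finished the whole job and handed it in at about 79 s. The one thing no picture could confirm is that the screw is fully tight.

- **Screw:** I put the key down the bore and it dropped into the socket, with its tip resting 34 mm above the bench. I turned it clockwise until it stopped.
    - On the first pass I turned on past the stop. The torque peaked twice, 60° apart, so the key probably jumped a flat, and it slid in the jaws.
    - I backed the key off (I can't rule out that this turned the screw back), regrasped and re-seated it, and tightened again. The torque rose from about 0.15 to 0.9 N m, starting at nearly the same angle as the first peak.
    - I judged tightness from that torque and angle only.
- **Key:** It is back in its stand with the hub on the plate. It caught the stand once on the way in, at about 35 N. The last side view matches the start picture at the stand.
- **Cans:** Two loose cans were on the mat, and both now hang upside down on the two free pegs next to the screw block. I lowered each until it touched, at about 5 N, before letting go. In the side pictures both top faces sit where a seated, upright can should be.
- **Left alone:** The dried can and the tape match the start pictures with no shift. The meter, mouse and red look-alike showed no real change in the side view. I did not check the turquoise and yellow keys specifically.

My 16 picture views ran out before the cans, so those last checks were numeric: the finder networks, predicted outlines and picture comparison. One crude comparison flagged the dried can and tape regions as changed while the arm was near. After I moved the arm away, the edge match showed no shift.

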